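Vent, load, latch and pump: sample cells for the vacuum chamber

TASK

Turn the red valve handle to the green vent mark and leave it there while you load every glass sample cell upright into the tray, one per pocket, any pocket, with the yellow keeper bar standing open. Handle the glass gently, with a grip of no more than 40 N. When all are in, swing the keeper bar down over them until it snaps fully shut past its sprung ball, and only then turn the valve handle to the yellow pump mark; leave the jar, mouse and wrench where they are.

Things in the scene. Friction and masses are not known exactly. Their poses are not given: they have to be found in the camera images.
- tray: aluminium tray, fixed to the bench: base plate 115 x 345 x 6 mm (local x -30 to +85, y -172 to +172) with a row of five square pockets along its y axis, each 42 mm square, 48 mm apart, blue floors 6 mm and wall tops 13 mm above the bench. Origin: on the bench under the centre of the middle pocket; x points from the pockets to the bar's hinge
- slot0 (a point): centre of the floor of pocket 0 (local y -96 mm of the tray), 7 mm below the tops of its walls, which are 5 to 6 mm thick; axes as the tray's
- slot1 (a point): centre of the floor of pocket 1 (local y -48 mm of the tray), 7 mm below the tops of its walls, which are 5 to 6 mm thick; axes as the tray's
- slot2 (a point): centre of the floor of pocket 2 (local y 0 mm of the tray), 7 mm below the tops of its walls, which are 5 to 6 mm thick; axes as the tray's
- slot3 (a point): centre of the floor of pocket 3 (local y 48 mm of the tray), 7 mm below the tops of its walls, which are 5 to 6 mm thick; axes as the tray's
- slot4 (a point): centre of the floor of pocket 4 (local y 96 mm of the tray), 7 mm below the tops of its walls, which are 5 to 6 mm thick; axes as the tray's
- keeper (a joint): angle of the yellow keeper bar. 0 = fully shut, level over the pockets' centre line, bar's axis 60 mm above the bench, clearing loaded cells by 4 mm; grows as it opens up and back (1.57 = arms upright, stop at 2.2). Its friction, about 1.5 N at the bar, holds it at any angle. Fully shut means below 0.06
- bar_mid (a point): centre of the keeper's round bar, on its axis, moving with it: bar 12 mm thick, 326 mm long along the tray's y, carried by two flat arms (6 mm wide, 12 mm deep) at y -150 and +150 mm, 65 mm from the hinge axis. At joint angle q this point lies at x = 65 - 65 cos q, y = 0, z = 60 + 65 sin q mm in the tray's frame
- bar_hinge (a point): middle of the keeper's hinge axis, fixed, at x 65, y 0, z 60 mm of the tray, axis along the tray's y; steel lugs 70 mm high carry it at y -165 and +165 mm
- catch_ball (a point): sprung ball (12 mm) in the orange catch block (24 x 16 mm, 80 mm high) at the tray's +y end. From about 0.22 down to 0.09 rad the bar's end pushes the ball aside, which takes 6 to 10 N of push down on the bar; below that the ball snaps over the bar and drives it home to 0. Reopening takes a like pull up
- valve (a joint): angle of the red valve handle about its upright axis, growing counter-clockwise seen from above, stops at 0 and 2.0; green vent mark at 0.35, yellow pump mark at 1.65, each to be met within 0.1 rad. Stiff friction of 0.12 N m (1.3 N at the grip): it stays where it is left
- valve_base: white valve block 90 x 90 x 34 mm, fixed to the bench, with a grey dial of radius 80 mm on it, top 40 mm above the bench; origin on the bench under the handle's axis. The handle points along local x turned by (joint - 1.0) rad
- valve_axis (a point): point on the handle's turning axis, 50 mm above the bench
- handle_grip (a point): centre of the upper part of the upright red grip pin at the handle's end (diameter 16 mm, 95 mm from the axis, from 54 to 99 mm above the bench; this point is 80 mm above the bench); the handle's arm under it is 12 mm wide, its top 58 mm above the bench
- vent_mark (a point): middle of the green radial mark on the dial (45 x 22 mm, 70 mm from the axis at this point)
- pump_mark (a point): middle of the yellow radial mark on the dial (45 x 22 mm, 70 mm from the axis at this point)
- cell0: glass sample cell, upright, absent in some starts: steel foot of diameter 36 mm and height 11 mm, above it an amber glass body of diameter 26 mm up to 44 mm, white cap band at the top; about 90 g; spoilt by a squeeze of over 50 N a finger; origin at the centre of its underside, z up its axis; identical to the other cells
- cell1: glass sample cell, upright, absent in some starts: steel foot of diameter 36 mm and height 11 mm, above it an amber glass body of diameter 26 mm up to 44 mm, white cap band at the top; about 90 g; spoilt by a squeeze of over 50 N a finger; origin at the centre of its underside, z up its axis; identical to the other cells
- cell2: glass sample cell, upright, absent in some starts: steel foot of diameter 36 mm and height 11 mm, above it an amber glass body of diameter 26 mm up to 44 mm, white cap band at the top; about 90 g; spoilt by a squeeze of over 50 N a finger; origin at the centre of its underside, z up its axis; identical to the other cells
- cell3: glass sample cell, upright, absent in some starts: steel foot of diameter 36 mm and height 11 mm, above it an amber glass body of diameter 26 mm up to 44 mm, white cap band at the top; about 90 g; spoilt by a squeeze of over 50 N a finger; origin at the centre of its underside, z up its axis; identical to the other cells
- cell4: glass sample cell, upright, absent in some starts: steel foot of diameter 36 mm and height 11 mm, above it an amber glass body of diameter 26 mm up to 44 mm, white cap band at the top; about 90 g; spoilt by a squeeze of over 50 N a finger; origin at the centre of its underside, z up its axis; identical to the other cells
- mouse: black computer mouse 62 x 100 x 26 mm on a blue mat; leave alone
- jar: glass jar of diameter 60 mm, height 75 mm; leave alone
- wrench: steel wrench lying on the bench beside the cells; leave alone

How it is judged:
By the outcome, as a careful person would: the job done as asked, in the order asked, and still so for the second after the job is handed in, with the robot touching nothing.
Of cell0, cell1, cell2, cell3, cell4 only 3 to 5 are there at a start; the rules pass over those that are not, and their reading is None.
At some moment in a run one of cell0, cell1, cell2, cell3, cell4 may be knocked a few centimetres aside while the robot is not near it.
It also fails if it takes over 210 s, if anything falls off the work surface, if the arm or the gripper's body presses on something with over 40 N, if the wrist force passes 120 N, or if a joint passes its speed limit or range.

ROBOT

A 7-joint arm with a two-finger parallel gripper is mounted at the origin on the work surface. World frame = base frame: x ahead of the robot, y to its left, z up, the work surface at z = 0. Lengths are in m, angles in rad, forces in N, time in s.
With the tool pointing down it reaches from about 0.425 to 0.875 m from the base axis. Payload 4.7 kg.
Tool frame: the origin (TCP) lies on the centre line of the jaws, within the pads' length; the fingertips stand 14 mm ahead of it and the grasp point (between the pads) lies 5 mm behind it; z points along the fingers, y is the line along which they close (so a half turn about z gives the same grasp; the last joint's range is limited). The gripper opens to 87 mm and grips with 3 to 60 N. Pads are 19 mm wide; open, the fingers measure 117 mm over their backs; the gripper's body (75 mm by 190 mm) begins 51 mm behind the grasp point.
Start: joints at [1.227, 0.321, -0.07, 1.45, 0.023, 1.371, -0.057], TCP at [0.228, -0.609, 0.237] pointing down, gripper open.
Joint ranges: [-2.86, 2.86], [-0.3, 2.09], [-1.38, 1.24], [0.06, 2.45], [-1.56, 4.7], [0.09, 2.05], [-2.69, 2.69]. Speed limits (rad/s): [2.57, 2.57, 3.14, 3.14, 3.14, 3.14, 3.14].

INTERFACE

Orientations are given as a rotation vector (axis times angle).
In Python, from bench import ctrl gives the robot as it stands.
- The arm moves only by the tool send_rows, never from a script. Its argument "steps" is a list of rows, each an object of numbers: "tx", "ty", "tz": the shift along the tool's x, y, z in units of 60 mm (1.0 is 60 mm); "turn": the turn about the tool's z in units of 8 degrees (1.0 is 8 degrees); "grip": the opening, from 0 (shut) to 1 (fully open). A call has 1 to 12 rows; each row shifts and turns the commanded pose from where the row before left it, along the tool's axes as they then stand; what a row does not reach is not made up. A row lasts 1/8 s, in which the tool goes at most 62.5 mm and 10.7 degrees, less where a joint would pass 70% of its speed; a pose out of reach is approached as far as the arm can. A call is refused whole if a number of a shift passes 1 or a number of a turn 1, either way. A call with a gripper value outside its range is refused whole. The fingers move at their own pace and stop on an object; "newtons" is the grip in N (left out, the last holds). Time passes only in rows, so rows that do not move let the fingers close. It gives the time, the measured TCP pose, the force, the opening and the grip force at its end, in the units of the state.
- ctrl.get_state(): the state, without advancing time (a new reading comes with each control period).
- ctrl.get_image(name): name is "scene" or "top"; returns a dict with "pixels" (384x512x3 uint8, red, green, blue), "K" (3x3 intrinsics, pixels), "dist" ([k1, k2, p1, p2, k3] as OpenCV has them; the pictures are not rectified), "cam_to_world" (4x4, takes a point from camera to world coordinates). Camera axes: x right, y down, z forward; pixel columns grow to the right and rows downward; lengths in m; the calibration is good to about 2 mm. A picture is of the moment at which its call begins. There is no depth.
- ctrl.close_job(): hands the job in; it is judged then, once.
The state is a dict: "time": time; "joint_positions": joint angles; "qd": joint speeds; "joint_torque": joint torques, N m; "position": TCP position; "tool_rot": TCP orientation; "ft_force": force on the tool from outside, world axes, zero at the start; "torque": the same for the moment, N m; "grip_width": opening from 0.0 (shut) to 1.0 (fully open); "grip_force": force on a finger pad.
Only numpy, scipy, OpenCV 4.12 (cv2) and the standard library are available. Lean on these libraries where they do the work, as an engineer would, in place of code of your own. Each camera call takes 0.05 s, during which the arm holds its last target. There are 200 camera calls.

## Working session

There is one attempt and no reset: what is moved stays moved. The work goes in short steps, Python scripts to look and compute and a tool call to move; the robot and the scene stay as the last step left them, time stands still between calls to the robot, and variables do not carry over. Pictures are saved under pics/ and viewed, at most 14 in all, crops included, and the job is handed in when it is done.

Besides the shell and the picture viewer there is one more tool, called after "Call:" as name([rows], argument=value, ...), one row to a line, values as JSON. send_rows: Moves the arm, as the interface text tells. Its arguments: {"type":"object","properties":{"steps":{"type":"array"},"newtons":{"type":"number"}},"required":["steps"]}

```bash
mkdir -p pics; ls
python3 - <<'E'
from bench import ctrl
import cv2,json
s=ctrl.get_state();print({k:s[k] for k in('time','position','tool_rot','grip_width','ft_force')})
for n in('top','scene'):
    d=ctrl.get_image(n);cv2.imwrite(f'pics/{n}0.png',d['pixels'][:,:,::-1]);print(n,d['K'],d['dist'],d['cam_to_world'])
E
```

```text
pics
{'time': 0.0, 'position': array([ 0.22741598, -0.60835149,  0.23544471]), 'tool_rot': array([-3.08958496e+00, -5.58770366e-01,  7.18883111e-04]), 'grip_width': 1.0008639210412695, 'ft_force': array([0.68273427, 0.20452304, 0.09716375])}
top [[420.16562099   0.         257.60267795]
 [  0.         420.16562099 186.93015261]
 [  0.           0.           1.        ]] [-0.06716873  0.          0.          0.          0.        ] [[-0.01377479 -0.97785853  0.20881319  0.31260428]
 [-0.99988827  0.0122583  -0.00855486 -0.00689038]
 [ 0.00580575 -0.2089077  -0.97791813  1.18637628]
 [ 0.          0.          0.          1.        ]]
scene [[352.65742464   0.         257.97902901]
 [  0.         352.65742464 190.96417372]
 [  0.           0.           1.        ]] [-0.00066182  0.          0.          0.          0.        ] [[-0.12087867  0.85215904 -0.50912996  1.01476556]
 [ 0.9926091   0.09820943 -0.0712887   0.07645769]
 [-0.01074795 -0.51398431 -0.85773225  0.85887734]
 [ 0.          0.          0.          1.        ]]
```

View pics/top0.png

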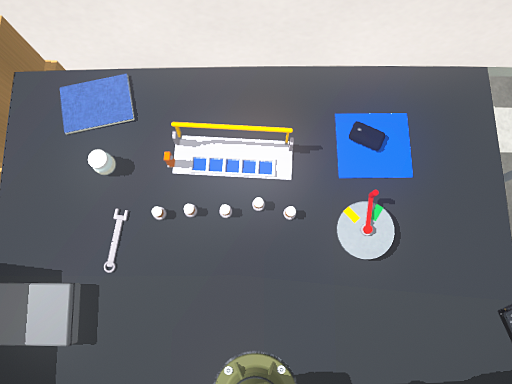

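View pics/scene0.png

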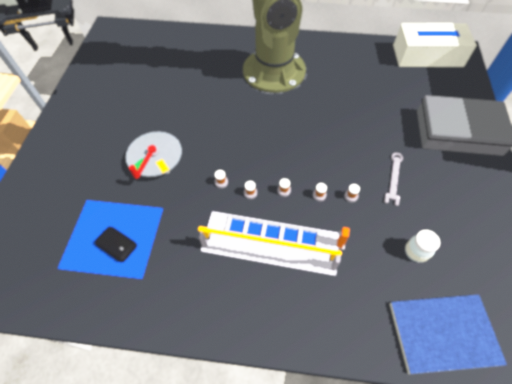

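```bash
cat > h.py <<'E'
import numpy as np,cv2
from bench import ctrl
from scipy.spatial.transform import Rotation as R
def img(n,save=None):
    d=ctrl.get_image(n)
    if save: cv2.imwrite(save,d['pixels'][:,:,::-1])
    d['hsv']=cv2.cvtColor(d['pixels'],cv2.COLOR_RGB2HSV); return d
def ray(d,uv):
    p=cv2.undistortPoints(np.float64([[uv]]),d['K'],d['dist'])[0,0]
    M=d['cam_to_world']; return M[:3,3],M[:3,:3]@np.r_[p,1]
def onplane(d,uv,z):
    o,v=ray(d,uv); return (o+v*(z-o[2])/v[2])[:2]
def tri(rs):
    A=0;b=0
    for o,v in rs:
        v=v/np.linalg.norm(v);P=np.eye(3)-np.outer(v,v);A=A+P;b=b+P@o
    return np.linalg.solve(A,b)
def proj(d,X):
    M=np.linalg.inv(d['cam_to_world'])
    return cv2.projectPoints(np.float64(X).reshape(-1,3),cv2.Rodrigues(M[:3,:3])[0],M[:3,3],d['K'],d['dist'])[0][:,0]
def blobs(d,lo,hi,amin=8,amax=1e5):
    m=cv2.inRange(d['hsv'],np.array(lo),np.array(hi))
    n,l,st,c=cv2.connectedComponentsWithStats(m)
    return [(c[i].round(1),st[i]) for i in range(1,n) if amin<=st[i,4]<=amax]
def caps(T,S):
    out=[]
    for d in(T,S):
        out.append([(onplane(d,c,.040),c,s[4]) for c,s in blobs(d,(0,0,130),(179,90,255),12,250)])
    r=[]
    for p,c,a in out[0]:
        for q,e,b in out[1]:
            if np.hypot(*(p-q))<.012 : r.append((tri([ray(T,c),ray(S,e)]).round(4),c,e,a,b))
    return r
def to_tool(target,yaw=None):
    "rows (units) needed to reach world xyz target, tool x axis at world angle yaw"
    s=ctrl.get_state();M=R.from_rotvec(s['tool_rot']).as_matrix()
    d=M.T@(np.array(target)-s['position'])/.06
    y0=np.degrees(np.arctan2(M[1,0],M[0,0]))
    print('t',round(s['time'],2),'pos',s['position'].round(4),'yaw',y0.round(1),'need tx,ty,tz',d.round(3))
    if yaw is not None:
        dt=(y0-yaw+90)%180-90; print('turn units',round(dt/8,2))
E
python3 - <<'E'
from h import *
T=img('top');S=img('scene')
for r in caps(T,S): print(r)
for n,d in(('T',T),('S',S)):
    print(n,'blue',[(c,s[4],onplane(d,c,.006).round(4)) for c,s in blobs(d,(105,150,60),(125,255,255),30,2500)])
    print('yel',[(c,s,) for c,s in blobs(d,(22,150,120),(32,255,255),10)])
    print('green',[(c,s[4],onplane(d,c,.04).round(4)) for c,s in blobs(d,(45,150,60),(80,255,255),10)])
    print('red',[(c,s) for c,s in blobs(d,(0,180,90),(5,255,255),10)],[(c,s) for c,s in blobs(d,(174,180,90),(179,255,255),10)])
    print('orange',[(c,s) for c,s in blobs(d,(8,180,120),(18,255,255),8)])
    print('dial',[(c,s,onplane(d,s[:2]+s[2:4]/2-.5,.04).round(4)) for c,s in blobs(d,(0,0,90),(120,60,220),1200)])
E
python3 - <<'E'
import cv2,numpy as np
a=cv2.imread('pics/top0.png');b=cv2.imread('pics/scene0.png')
A=cv2.resize(a[110:270,140:420],None,fx=2.8,fy=2.8);B=cv2.resize(b[120:280,110:370],None,fx=2,fy=2)
cv2.imwrite('pics/crop1.png',A)
E
```

```text
T blue [(array([199.3, 164. ]), np.int32(135), array([0.635 , 0.1514])), (array([215.5, 164.7]), np.int32(138), array([0.6322, 0.1042])), (array([232.4, 165.8]), np.int32(130), array([0.6283, 0.0551])), (array([248.7, 167. ]), np.int32(129), array([0.6241, 0.0078])), (array([265.4, 167.7]), np.int32(137), array([ 0.6214, -0.0406]))]
yel [(array([229.9, 126.8]), array([171, 122, 122,  14, 523], dtype=int32)), (array([350.8, 214.1]), array([343, 207,  17,  16, 119], dtype=int32))]
green [(array([376.3, 211.5]), np.int32(105), array([ 0.4835, -0.3454]))]
red [(array([367.6, 224.6]), array([363, 210,   9,  23,  95], dtype=int32))] [(array([371.2, 200.4]), array([368, 190,  10,  28, 108], dtype=int32))]
orange [(array([166.9, 156.5]), array([164, 152,   7,   9,  28], dtype=int32))]
dial [(array([219.4, 215.5]), array([    0,    66,   512,   318, 99444], dtype=int32), array([ 0.4522, -0.0097]))]
S blue [(array([438.,  33.]), np.int32(115), array([-0.269 ,  0.6041])), (array([502. ,  72.2]), np.int32(937), array([-0.0697,  0.7946])), (array([  1.6, 172.4]), np.int32(51), array([ 0.5317, -0.751 ])), (array([236.8, 225.2]), np.int32(111), array([ 0.6206, -0.0377])), (array([254.4, 228.3]), np.int32(110), array([0.6242, 0.0101])), (array([272.3, 231.4]), np.int32(117), array([0.6276, 0.0581])), (array([290.4, 234.5]), np.int32(120), array([0.6309, 0.1061])), (array([308.8, 237.7]), np.int32(124), array([0.6344, 0.1544]))]
yel [(array([162.1, 165.7]), array([157, 161,  11,  11,  65], dtype=int32)), (array([267.7, 240.5]), array([198, 226, 144,  32, 470], dtype=int32))]
green [(array([137.8, 163.5]), np.int32(12), array([ 0.4773, -0.3433]))]
red [(array([140.9, 164.3]), array([129, 147,  26,  31, 144], dtype=int32))] []
orange [(array([342.9, 237.4]), array([338, 228,  11,  19,  87], dtype=int32))]
dial []
```

View pics/crop1.png

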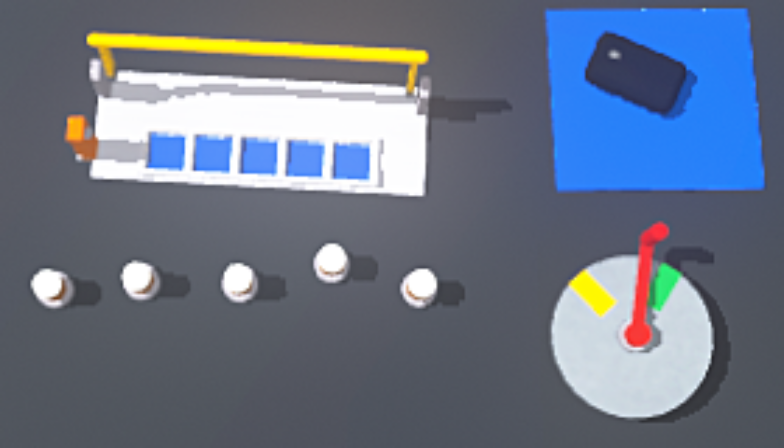

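```bash
sed -i 's/(0,0,130),(179,90,255),12,250/(0,0,185),(179,70,255),6,250/' h.py
python3 - <<'E'
from h import *
T=img('top');S=img('scene')
for r in caps(T,S): print(r)
for d in(T,S): print([(c,s[4],onplane(d,c,.04).round(3)) for c,s in blobs(d,(0,0,185),(179,70,255),6,250)])
from scipy.optimize import minimize_scalar
s2=np.array([.628,.0566]);ex=np.array([.9975,-.0712]);ey=np.array([.0712,.9975])
def bar(q,y=0): return np.r_[s2+ex*(.065-.065*np.cos(q))+ey*y,.06+.065*np.sin(q)]
for q in np.arange(1.3,2.21,.15): print(round(q,2),proj(T,bar(q)).round(1),proj(S,bar(q)).round(1),proj(T,bar(q,.163)).round(1),proj(S,bar(q,.163)).round(1))
for d,bx in((T,(325,190,405,270)),(S,(115,125,190,185))):
    x0,y0,x1,y1=bx
    h=d['hsv'][y0:y1,x0:x1];m=((h[...,2]>110)).astype(np.uint8)
    n,l,st,c=cv2.connectedComponentsWithStats(m);i=1+np.argmax(st[1:,4]);m=(l==i).astype(np.uint8)
    cs=max(cv2.findContours(m,cv2.RETR_EXTERNAL,cv2.CHAIN_APPROX_NONE)[0],key=cv2.contourArea)
    P=np.array([onplane(d,p[0]+[x0,y0],.04) for p in cs])
    from scipy.optimize import least_squares
    f=least_squares(lambda v:np.hypot(*(P-v).T)-.08,P.mean(0),loss='soft_l1',f_scale=.002);print('dial',f.x.round(4),np.abs(f.fun).mean().round(4))
print('pump',onplane(T,(350.8,214.1),.04),onplane(S,(162.1,165.7),.04),'vent',onplane(T,(376.3,211.5),.04))
print('pin top',onplane(T,(140+658/2.8,110+231/2.8),.099))
E
python3 - <<'E'
import cv2
b=cv2.imread('pics/scene0.png')
cv2.imwrite('pics/crop2.png',cv2.resize(b[125:280,110:370],None,fx=3,fy=3,interpolation=cv2.INTER_CUBIC))
E
```

```text
(array([ 0.5134, -0.0151,  0.0272]), array([257.5, 203.2]), array([250.6, 187.8]), np.int32(121), np.int32(137))
(array([0.4986, 0.1784, 0.0276]), array([188.4, 209.3]), array([321.3, 190. ]), np.int32(106), np.int32(129))
(array([0.4948, 0.0782, 0.0272]), array([224.2, 210.2]), array([284.9, 185.4]), np.int32(117), np.int32(136))
(array([0.4924, 0.2667, 0.0289]), array([156.7, 211.8]), array([353.9, 191. ]), np.int32(110), np.int32(129))
(array([ 0.4879, -0.1034,  0.0271]), array([289.4, 211.8]), array([220.9, 177.1]), np.int32(114), np.int32(135))
[(array([173.6, 134.6]), np.int32(27), array([0.714, 0.222])), (array([257.5, 203.2]), np.int32(121), array([ 0.511, -0.016])), (array([188.4, 209.3]), np.int32(106), array([0.497, 0.175])), (array([224.2, 210.2]), np.int32(117), array([0.493, 0.076])), (array([156.7, 211.8]), np.int32(110), array([0.491, 0.263])), (array([289.4, 211.8]), np.int32(114), array([ 0.486, -0.104])), (array([281.1, 369.2]), np.int32(52), array([ 0.075, -0.071])), (array([227.8, 370.1]), np.int32(60), array([0.075, 0.067]))]
[(array([7.4, 1. ]), np.int32(39), a
[... 805 characters left out ...]
), np.int32(31), array([0.696, 0.223]))]
1.3 [[230.8 137.3]] [[269.3 229. ]] [[169.9 134. ]] [[341.1 241.5]]
1.45 [[231.  133.7]] [[268.6 232.5]] [[170.1 130.4]] [[341.  245.1]]
1.6 [[231.3 130.1]] [[267.8 236.3]] [[170.5 126.9]] [[340.7 249.1]]
1.75 [[231.5 126.8]] [[267.  240.4]] [[170.9 123.6]] [[340.3 253.3]]
1.9 [[231.8 123.8]] [[266.3 244.7]] [[171.5 120.6]] [[339.7 257.7]]
2.05 [[232.2 121.2]] [[265.5 249. ]] [[172.1 118. ]] [[339.1 262.2]]
2.2 [[232.5 119. ]] [[264.8 253.3]] [[172.8 115.8]] [[338.4 266.6]]
dial [ 0.4351 -0.3116] 0.004
dial [ 0.4346 -0.3091] 0.0042
pump [ 0.4773331  -0.27357531] [ 0.47686478 -0.2721268 ] vent [ 0.48352811 -0.34540339]
pin top [ 0.52574539 -0.32814771]
```

View pics/crop2.png

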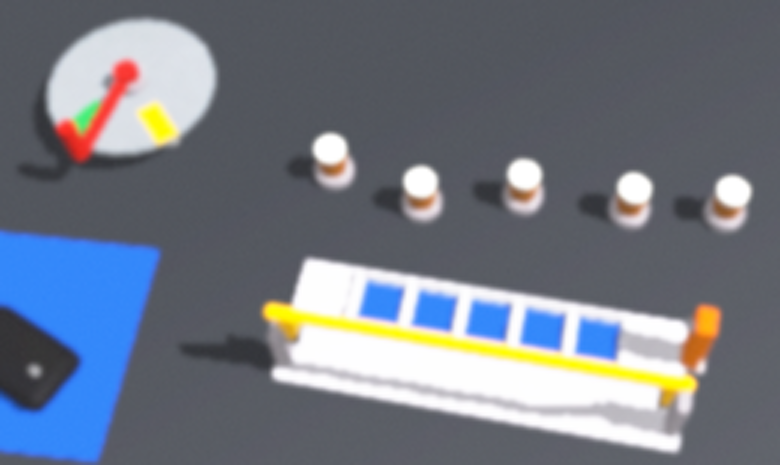

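Run:
```python
from h import *
T=img('top');S=img('scene')
print('hub',tri([ray(T,(367.5,229.6)),ray(S,(152,149))]).round(4),onplane(T,(367.5,229.6),.06).round(4),onplane(S,(152,149),.06).round(4))
print('pin',tri([ray(T,(375,192.5)),ray(S,(132,167.7))]).round(4))
for d,(x0,y0,x1,y1) in((T,(325,190,405,270)),(S,(115,125,190,185))):
    h=d['hsv'][y0:y1,x0:x1];print(h[::8,::8,2])
    for lo in(120,135,150):
        m=((h[...,2]>lo)).astype(np.uint8)
        cs=max(cv2.findContours(m,cv2.RETR_EXTERNAL,cv2.CHAIN_APPROX_NONE)[0],key=cv2.contourArea)
        e=cv2.fitEllipse(cv2.convexHull(cs));c=np.array(e[0])+[x0,y0];print(lo,c,e[1],onplane(d,c,.04).round(4))
```

```text
hub [ 0.4318 -0.3122  0.0534] [ 0.4315 -0.312 ] [ 0.4365 -0.3075]
pin [ 0.5267 -0.329   0.0923]
[[104 106 104 106 106 106 208 105 105 103]
 [103 100 102 103 104 105 156  88  86 101]
 [101 100 100 242 222 227 155 151 100  98]
 [ 99  98 225 255 231 234 136 231 121  96]
 [ 99  97 225 224 238 211 147 224 226  64]
 [ 98  97 228 225 224 250 148 225 223  66]
 [ 96  95 227 225 225 226 224 224 225  65]
 [ 96  94  96 229 225 226 226 223 241  69]
 [ 96  95  94  91 224 223 223 238  64  92]
 [ 94  94  93  95  94  95  96  94  93  91]]
120 [366.59537506 225.49371338] (57.02585983276367, 70.2085952758789) [ 0.445  -0.3156]
135 [366.68300629 225.33501053] (57.29104232788086, 70.42863464355469) [ 0.4455 -0.3159]
150 [366.55001068 225.20131683] (57.06021499633789, 70.28343963623047) [ 0.4458 -0.3155]
[[ 93  94  92  93  92  94  94  93  93  94]
 [ 93  94  93  94 184 222 221 117  94  93]
 [ 93  93 114 229 230 230 231 233 152  93]
 [ 93  93 230 230 226 244 232 231 231  93]
 [ 93  68 231 229 250 225 231 231 211  93]
 [ 93  60 247 206 222 227 255 232  94  94]
 [ 93  89 109 246 229 226 196  95  94  94]
 [ 83  66  63  79  80  92  93  93  94  94]]
120 [152.95992279 154.26668739] (46.500450134277344, 59.72544860839844) [ 0.4404 -0.3091]
135 [152.80230331 154.40906143] (45.98164749145508, 59.15351104736328) [ 0.441  -0.3094]
150 [152.81488419 154.56813622] (45.31598663330078, 58.506103515625) [ 0.4416 -0.3092]
```

Call:
send_rows([
  {"tx":0.9,"ty":-0.375,"tz":0.2},
  {"tx":0.9,"ty":-0.375,"tz":0.2},
  {"tx":0.9,"ty":-0.375,"tz":0.2},
  {"tx":0.9,"ty":-0.375,"tz":0.2},
  {"tx":0.9,"ty":-0.375,"tz":0.2},
  {"tx":0.9,"ty":-0.375,"tz":0.2},
  {"tx":0.9,"ty":-0.375,"tz":0.2},
  {"turn":1},
  {"turn":1},
  {"turn":1},
  {"turn":1},
  {"turn":1},
], newtons=10)

```text
validation failed for argument at $.st...
```

```bash
python3 -c "
from h import *
to_tool((.5262,-.3287,.083),-22)"
```

```text
t 0.4 pos [ 0.2276 -0.6088  0.2364] yaw 20.5 need tx,ty,tz [ 6.297 -2.628  2.557]
turn units 5.31
```

Call:
send_rows([
  {"tx":0.9,"ty":-0.375,"tz":0.2,"turn":0,"grip":1},
  {"tx":0.9,"ty":-0.375,"tz":0.2,"turn":0,"grip":1},
  {"tx":0.9,"ty":-0.375,"tz":0.2,"turn":0,"grip":1},
  {"tx":0.9,"ty":-0.375,"tz":0.2,"turn":0,"grip":1},
  {"tx":0.9,"ty":-0.375,"tz":0.2,"turn":0,"grip":1},
  {"tx":0.9,"ty":-0.375,"tz":0.2,"turn":0,"grip":1},
  {"tx":0.9,"ty":-0.375,"tz":0.2,"turn":0,"grip":1},
], newtons=10)

```text
time: 1.27
position: [0.5277, -0.3278, 0.1525]
tool_rot: [3.091, 0.558, 0.001]
ft_force: [0.7, -0.6, 0.5]
grip_width: 0.999
grip_force: 0.0
```

```bash
python3 -c "
from h import *
to_tool((.5262,-.3287,.083),-22)"
```

```text
t 1.27 pos [ 0.5277 -0.3278  0.1525] yaw 20.5 need tx,ty,tz [-0.03   0.004  1.158]
turn units 5.31
```

Accurate motion. Turn, descend, close.

Call:
send_rows([
  {"tx":0,"ty":0,"tz":0,"turn":0.9,"grip":1},
  {"tx":0,"ty":0,"tz":0,"turn":0.9,"grip":0.6},
  {"tx":0,"ty":0,"tz":0,"turn":0.9,"grip":0.6},
  {"tx":0,"ty":0,"tz":0,"turn":0.9,"grip":0.6},
  {"tx":0,"ty":0,"tz":0,"turn":0.9,"grip":0.6},
  {"tx":0,"ty":0,"tz":0.4,"turn":0.8,"grip":0.6},
  {"tx":0,"ty":0,"tz":0.4,"turn":0,"grip":0.6},
  {"tx":0,"ty":0,"tz":0.35,"turn":0,"grip":0.6},
  {"tx":0,"ty":0,"tz":0,"turn":0,"grip":0},
  {"tx":0,"ty":0,"tz":0,"turn":0,"grip":0},
  {"tx":0,"ty":0,"tz":0,"turn":0,"grip":0},
  {"tx":0,"ty":0,"tz":0,"turn":0,"grip":0},
], newtons=10)

```text
time: 2.78
position: [0.527, -0.3293, 0.0845]
tool_rot: [3.084, -0.597, 0.002]
ft_force: [0.5, 0.0, -0.4]
grip_width: 0.231
grip_force: 0.0
```

```bash
python3 -c "
from h import *
T=img('top','pics/v1.png')
a=cv2.imread('pics/v1.png')[120:280,280:440];cv2.imwrite('pics/v1c.png',cv2.resize(a,None,fx=3,fy=3))
ax=np.array([.4325,-.3115])
for g in(-10,-22,-33.6):
  to_tool(np.r_[ax+.095*np.array([np.cos(np.radians(g)),np.sin(np.radians(g))]),.083],-22)"
```

```text
t 2.83 pos [ 0.5273 -0.3289  0.0844] yaw -21.9 need tx,ty,tz [-0.025 -0.007  0.024]
turn units 0.01
t 2.83 pos [ 0.5273 -0.3289  0.0844] yaw -21.9 need tx,ty,tz [0.009 0.322 0.024]
turn units 0.01
t 2.83 pos [ 0.5273 -0.3289  0.0844] yaw -21.9 need tx,ty,tz [-0.024  0.64   0.023]
turn units 0.01
```

View pics/v1c.png

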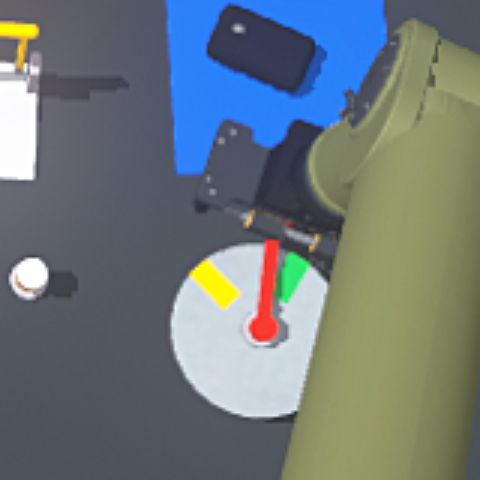

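Call:
send_rows([
  {"tx":0,"ty":0,"tz":0,"turn":0,"grip":0},
  {"tx":0,"ty":0,"tz":0,"turn":0,"grip":0},
  {"tx":0.015,"ty":0.11,"tz":0,"turn":0,"grip":0},
  {"tx":0.01,"ty":0.11,"tz":0,"turn":0,"grip":0},
  {"tx":0,"ty":0.11,"tz":0,"turn":0,"grip":0},
  {"tx":0,"ty":0.11,"tz":0,"turn":0,"grip":0},
  {"tx":-0.015,"ty":0.1,"tz":0,"turn":0,"grip":0},
  {"tx":-0.02,"ty":0.1,"tz":0,"turn":0,"grip":0},
  {"tx":0,"ty":0,"tz":0,"turn":0,"grip":0},
], newtons=10)

```text
time: 3.95
position: [0.5106, -0.3659, 0.0836]
tool_rot: [3.082, -0.599, -0.001]
ft_force: [1.1, -1.0, 4.7]
grip_width: 0.179
grip_force: 10.0
```

Call:
send_rows([
  {"tx":0,"ty":0,"tz":0,"turn":0,"grip":0.6},
  {"tx":0,"ty":0,"tz":0,"turn":0,"grip":0.6},
  {"tx":0,"ty":0,"tz":-0.5,"turn":0,"grip":0.6},
  {"tx":0,"ty":0,"tz":-0.6,"turn":0,"grip":0.6},
  {"tx":0,"ty":0,"tz":-0.6,"turn":0,"grip":0.3},
])

```text
time: 4.58
position: [0.5107, -0.3639, 0.1854]
tool_rot: [-3.084, 0.596, 0.004]
ft_force: [-0.3, 0.0, -0.9]
grip_width: 0.532
grip_force: 0.0
```

```bash
python3 -c "
from h import *
s2=np.array([.628,.0566]);ex=np.array([.9975,-.0712])
print(R.from_rotvec(ctrl.get_state()['tool_rot']).as_matrix().round(3))
to_tool(np.r_[s2+ex*.045,.2],-4.1)"
```

```text
[[ 0.928 -0.373 -0.003]
 [-0.373 -0.928  0.001]
 [-0.003 -0.    -1.   ]]
t 4.58 pos [ 0.5107 -0.3639  0.1854] yaw -21.9 need tx,ty,tz [-0.084 -7.461 -0.242]
turn units -2.22
```

Call:
send_rows([
  {"tx":0,"ty":-0.93,"tz":-0.05,"turn":0,"grip":0},
  {"tx":0,"ty":-0.93,"tz":-0.05,"turn":0,"grip":0},
  {"tx":0,"ty":-0.93,"tz":-0.05,"turn":0,"grip":0},
  {"tx":0,"ty":-0.93,"tz":-0.05,"turn":0,"grip":0},
  {"tx":0,"ty":-0.93,"tz":0,"turn":0,"grip":0},
  {"tx":0,"ty":-0.93,"tz":0,"turn":0,"grip":0},
  {"tx":0,"ty":-0.93,"tz":0,"turn":0,"grip":0},
  {"tx":0,"ty":-0.93,"tz":0,"turn":0,"grip":0},
  {"tx":0,"ty":0,"tz":0,"turn":-0.74,"grip":0},
  {"tx":0,"ty":0,"tz":0,"turn":-0.74,"grip":0},
  {"tx":0,"ty":0,"tz":0,"turn":-0.74,"grip":0},
])

```text
time: 5.95
position: [0.6773, 0.0498, 0.1962]
tool_rot: [3.139, -0.107, -0.004]
ft_force: [0.7, 0.1, 0.1]
grip_width: 0.001
grip_force: 0.0
```

```bash
python3 -c "
from h import *
S=img('scene','pics/s2.png')
s2=np.array([.628,.0566]);ex=np.array([.9975,-.0712])
to_tool(np.r_[s2+ex*.045,.116],-4.1);to_tool(np.r_[s2+ex*.084,.116],-4.1)
"
```

```text
t 6.0 pos [0.6773 0.0498 0.1962] yaw -3.7 need tx,ty,tz [-0.074 -0.057  1.337]
turn units 0.05
t 6.0 pos [0.6773 0.0498 0.1962] yaw -3.7 need tx,ty,tz [ 0.576 -0.053  1.335]
turn units 0.05
```

View pics/s2.png

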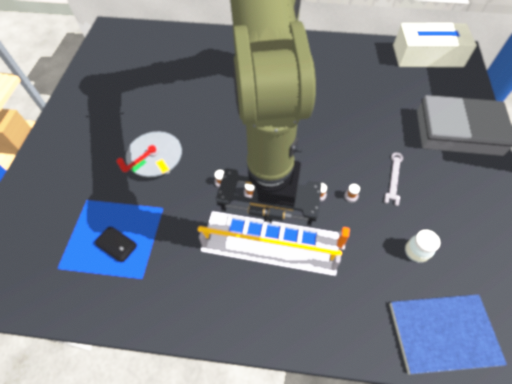

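Call:
send_rows([
  {"tx":-0.07,"ty":0,"tz":0.45,"turn":0,"grip":0},
  {"tx":0,"ty":0,"tz":0.45,"turn":0,"grip":0},
  {"tx":0,"ty":0,"tz":0.43,"turn":0,"grip":0},
  {"tx":0.13,"ty":0,"tz":0,"turn":0,"grip":0},
  {"tx":0.13,"ty":0,"tz":0,"turn":0,"grip":0},
  {"tx":0.13,"ty":0,"tz":0,"turn":0,"grip":0},
  {"tx":0.13,"ty":0,"tz":0,"turn":0,"grip":0},
  {"tx":0.13,"ty":0,"tz":0,"turn":0,"grip":0},
  {"tx":0,"ty":0,"tz":0,"turn":0,"grip":0},
])

```text
time: 7.12
position: [0.714, 0.0473, 0.118]
tool_rot: [-3.139, 0.114, -0.003]
ft_force: [0.3, 0.0, 0.3]
grip_width: 0.005
grip_force: 0.0
```

Call:
send_rows([
  {"tx":-0.4,"ty":0,"tz":0,"turn":0,"grip":0},
  {"tx":-0.4,"ty":0,"tz":-0.5,"turn":0,"grip":0.5},
  {"tx":-0.4,"ty":0,"tz":-0.5,"turn":0,"grip":0.6},
])

```text
time: 7.5
position: [0.641, 0.0525, 0.179]
tool_rot: [-3.14, 0.114, -0.003]
ft_force: [0.1, 0.7, -0.1]
grip_width: 0.15
grip_force: 0.0
```

```bash
python3 -c "
from h import *
S=img('scene','pics/s3.png');T=img('top','pics/t3.png')
a=cv2.imread('pics/t3.png')[110:270,140:420];b=cv2.imread('pics/s3.png')[135:275,110:360]
a=cv2.resize(a,(560,320));b=cv2.resize(b,(500,280))
o=np.zeros((600,560,3),np.uint8);o[:320]=a;o[320:,:500]=b;cv2.imwrite('pics/m3.png',o)
for r in caps(T,S): print(r)
to_tool((.4924,.2667,.11),31);
"
```

```text
(array([0.4924, 0.267 , 0.029 ]), array([156.6, 211.8]), array([354., 191.]), np.int32(111), np.int32(128))
(array([ 0.487 , -0.1053,  0.0392]), array([290.1, 211.5]), array([219.5, 174.4]), np.int32(99), np.int32(89))
t 7.6 pos [0.6423 0.0536 0.1832] yaw -4.1 need tx,ty,tz [-2.756 -3.364  1.198]
turn units -4.39
```

View pics/m3.png

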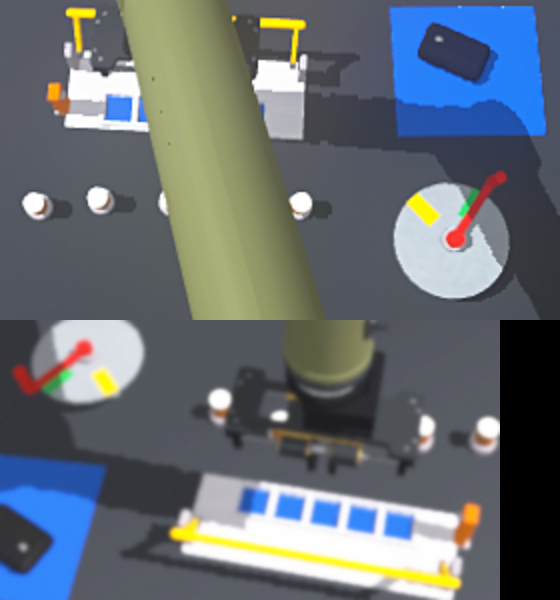

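```bash
python3 -c "
from h import *
T=img('top');S=img('scene')
p=onplane(T,(390,199),.099);print(p, onplane(T,(140+468/2,110+204/2),.04))
p2=onplane(S,(110+20/2,135+(372-320)/2),.099);print(p2)
a=np.array([.4325,-.3115])
for q in(p,p2,(p+p2)/2):print(np.degrees(np.arctan2(*(q-a)[::-1])))
for g in(-33.6,):
  for f in(.0475,.07):
    print(proj(T,np.r_[a+f*np.array([np.cos(np.radians(g)),np.sin(np.radians(g))]),.058]),proj(T,np.r_[a+f*np.array([np.cos(np.radians(g)),np.sin(np.radians(g))]),.04]))
"
```

```text
[ 0.50764373 -0.36720395] [ 0.48222557 -0.33884406]
[ 0.5134884  -0.36270003]
-36.54948969921057
-32.3006502366609
-34.39951814031399
[[375.69239956 214.6978588 ]] [[373.87531721 215.63727371]]
[[379.70114553 207.84450846]] [[377.83192968 208.88356582]]
```

Call:
send_rows([
  {"tx":-0.55,"ty":-0.673,"tz":0.24,"turn":0,"grip":0.6},
  {"tx":-0.55,"ty":-0.673,"tz":0.24,"turn":0,"grip":0.6},
  {"tx":-0.55,"ty":-0.673,"tz":0.24,"turn":0,"grip":0.6},
  {"tx":-0.55,"ty":-0.673,"tz":0.24,"turn":0,"grip":0.6},
  {"tx":-0.55,"ty":-0.673,"tz":0.24,"turn":0,"grip":0.6},
  {"tx":0,"ty":0,"tz":0,"turn":-0.88,"grip":0.6},
  {"tx":0,"ty":0,"tz":0,"turn":-0.88,"grip":0.6},
  {"tx":0,"ty":0,"tz":0,"turn":-0.88,"grip":0.6},
  {"tx":0,"ty":0,"tz":0,"turn":-0.88,"grip":0.6},
  {"tx":0,"ty":0,"tz":0,"turn":-0.88,"grip":0.6},
], newtons=20)

```text
time: 8.95
position: [0.4914, 0.2656, 0.1046]
tool_rot: [-3.025, -0.847, 0.002]
ft_force: [2.0, -0.1, -0.7]
grip_width: 0.601
grip_force: 0.0
```

```bash
python3 -c "
from h import *
T=img('top');S=img('scene')
for r in caps(T,S): print(r)
to_tool((.4924,.2667,.030),31);
"
```

```text
(array([ 0.5136, -0.0151,  0.0264]), array([257.5, 203.2]), array([250.6, 188. ]), np.int32(120), np.int32(134))
(array([0.5022, 0.1786, 0.0279]), array([188.3, 208. ]), array([321.3, 191.1]), np.int32(73), np.int32(96))
(array([0.4965, 0.0766, 0.0399]), array([224.4, 208.9]), array([284.5, 183.4]), np.int32(73), np.int32(55))
(array([ 0.4894, -0.1061,  0.0396]), array([290.4, 210.6]), array([219.1, 175. ]), np.int32(78), np.int32(66))
t 9.05 pos [0.4913 0.2656 0.1047] yaw 31.1 need tx,ty,tz [ 0.027 -0.004  1.244]
turn units 0.01
```

Call:
send_rows([
  {"tx":0.027,"ty":0,"tz":0.5,"turn":0,"grip":0.6},
  {"tx":0,"ty":0,"tz":0.44,"turn":0,"grip":0.6},
  {"tx":0,"ty":0,"tz":0.3,"turn":0,"grip":0.6},
  {"tx":0,"ty":0,"tz":0,"turn":0,"grip":0.25},
  {"tx":0,"ty":0,"tz":0,"turn":0,"grip":0.2},
  {"tx":0,"ty":0,"tz":0,"turn":0,"grip":0.2},
  {"tx":0,"ty":0,"tz":0,"turn":0,"grip":0.2},
  {"tx":0,"ty":0,"tz":0,"turn":0,"grip":0.2},
  {"tx":0,"ty":0,"tz":0,"turn":0,"grip":0.2},
], newtons=20)

```text
time: 10.18
position: [0.4932, 0.2669, 0.0323]
tool_rot: [3.027, 0.841, 0.003]
ft_force: [-0.2, -1.0, 5.8]
grip_width: 0.295
grip_force: 20.0
```

Call:
send_rows([
  {"tx":0,"ty":0,"tz":-0.3,"turn":0,"grip":0.2},
  {"tx":0,"ty":0,"tz":-0.5,"turn":0,"grip":0.2},
  {"tx":0,"ty":0,"tz":-0.3,"turn":0,"grip":0.2},
  {"tx":0.27,"ty":0.7,"tz":0,"turn":0,"grip":0.2},
  {"tx":0.27,"ty":0.7,"tz":0,"turn":0,"grip":0.2},
  {"tx":0.27,"ty":0.7,"tz":0,"turn":0,"grip":0.2},
  {"tx":0.27,"ty":0.7,"tz":0,"turn":0,"grip":0.2},
  {"tx":0,"ty":0,"tz":0,"turn":0,"grip":0.2},
])

```text
time: 11.18
position: [0.6374, 0.151, 0.097]
tool_rot: [3.028, 0.83, 0.0]
ft_force: [-0.5, -0.1, -1.2]
grip_width: 0.293
grip_force: 20.0
```

```bash
python3 -c "
from h import *
S=img('scene','pics/s4.png')
cv2.imwrite('pics/s4c.png',cv2.resize(cv2.imread('pics/s4.png')[150:290,180:380],None,fx=3,fy=3))
to_tool((.6347,.1529,.037),31)
"
```

```text
t 11.22 pos [0.6355 0.1539 0.0969] yaw 30.8 need tx,ty,tz [-0.019  0.008  0.999]
turn units -0.02
```

View pics/s4c.png

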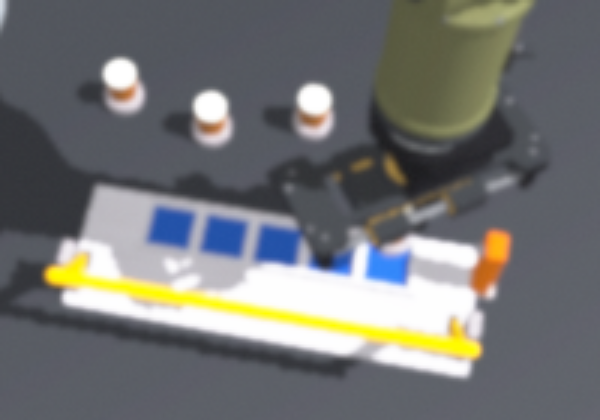

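Call:
send_rows([
  {"tx":0,"ty":0,"tz":0.4,"turn":0,"grip":0.2},
  {"tx":0,"ty":0,"tz":0.3,"turn":0,"grip":0.2},
  {"tx":0,"ty":0,"tz":0.15,"turn":0,"grip":0.2},
  {"tx":0,"ty":0,"tz":0.1,"turn":0,"grip":0.2},
  {"tx":0,"ty":0,"tz":0.03,"turn":0,"grip":0.2},
  {"tx":0,"ty":0,"tz":0,"turn":0,"grip":0.2},
])

```text
time: 11.98
position: [0.6348, 0.1563, 0.0388]
tool_rot: [3.027, 0.841, 0.001]
ft_force: [0.8, 0.4, -0.4]
grip_width: 0.294
grip_force: 20.0
```

Call:
send_rows([
  {"tx":0,"ty":0,"tz":0,"turn":0,"grip":0.4},
  {"tx":0,"ty":0,"tz":0,"turn":0,"grip":0.4},
  {"tx":0,"ty":0,"tz":-0.3,"turn":0,"grip":0.4},
  {"tx":0,"ty":0,"tz":-0.4,"turn":0,"grip":0.4},
  {"tx":0,"ty":0,"tz":-0.5,"turn":0,"grip":0.6},
  {"tx":-0.8,"ty":0,"tz":0,"turn":0,"grip":0.6},
  {"tx":-0.8,"ty":0,"tz":0,"turn":0,"grip":0.6},
])

```text
time: 12.85
position: [0.5523, 0.1067, 0.1123]
tool_rot: [3.026, 0.842, 0.004]
ft_force: [-0.4, -0.5, -0.0]
grip_width: 0.583
grip_force: 0.0
```

```bash
python3 -c "
from h import *
S=img('scene','pics/s5.png');T=img('top','pics/t5.png')
a=cv2.imread('pics/t5.png')[110:270,140:420];b=cv2.imread('pics/s5.png')[135:275,110:360]
a=cv2.resize(a,(560,320));b=cv2.resize(b,(500,280))
o=np.zeros((600,560,3),np.uint8);o[:320]=a;o[320:,:500]=b;cv2.imwrite('pics/m5.png',o)
for r in caps(T,S): print(r)
for d in(T,S): print([(c,s[4],onplane(d,c,.04).round(3)) for c,s in blobs(d,(0,0,185),(179,70,255),6,250)])
to_tool((.5,.1784,.1),31)
"
```

```text
(array([ 0.5147, -0.0169,  0.0394]), array([258.1, 202. ]), array([249.7, 185.8]), np.int32(70), np.int32(56))
(array([ 0.5006, -0.3283,  0.0407]), array([370.1, 205.4]), array([140.7, 170.6]), np.int32(65), np.int32(50))
(array([ 0.4852, -0.1043,  0.0381]), array([289.9, 212.2]), array([220.2, 174.1]), np.int32(92), np.int32(83))
(array([ 0.3892, -0.2572,  0.0356]), array([346.9, 246.2]), array([175.5, 143. ]), np.int32(139), np.int32(95))
[(array([173.4, 170.5]), np.int32(18), array([0.608, 0.22 ])), (array([237. , 174.8]), np.int32(6), array([0.593, 0.04 ])), (array([258.1, 202. ]), np.int32(70), array([ 0.515, -0.018])), (array([370.1, 205.4]), np.int32(65), array([ 0.501, -0.329])), (array([289.9, 212.2]), np.int32(92), array([ 0.485, -0.105])), (array([187.5, 213.5]), np.int32(24), array([0.485, 0.177])), (array([346.9, 246.2]), np.int32(139), array([ 0.389, -0.258])), (array([227.8, 370.1]), np.int32(60), array([0.075, 0.067]))]
[(array([251.5,  79.5]), np.int32(22), array([ 0.1  , -0.066])), (array([508.8, 105.1]), np.int32(137), array([0.127, 0.752])), (array([175.5, 143. ]), np.int32(95), array([ 0.392, -0.254])), (array([132.7, 152.5]), np.int32(208), array([ 0.441, -0.37 ])), (array([  5.2, 160.4]), np.int32(153), array([ 0.51 , -0.728])), (array([140.7, 170.6]), np.int32(50), array([ 0.5  , -0.328])), (array([220.2, 174.1]), np.int32(83), array([ 0.486, -0.103])), (array([249.7, 185.8]), np.int32(56), array([ 0.515, -0.016])), (array([321.3, 189.9]), np.int32(128), array([0.506, 0.178])), (array([343., 247.]), np.int32(10), array([0.665, 0.236]))]
t 12.95 pos [0.5484 0.1034 0.1107] yaw 30.9 need tx,ty,tz [-0.049 -1.488  0.176]
turn units -0.01
```

View pics/m5.png

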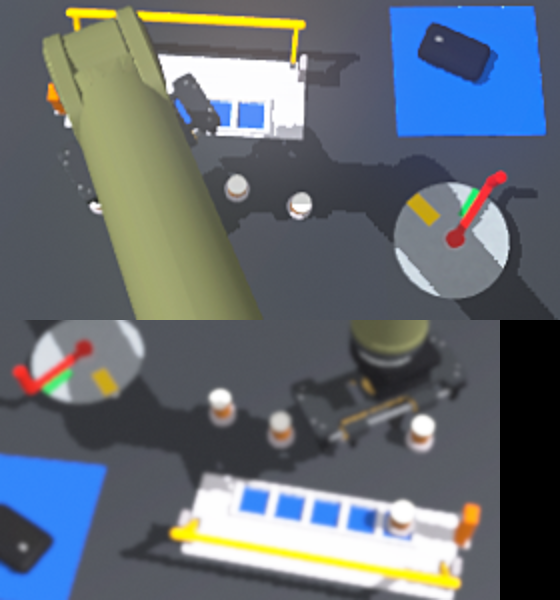

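Call:
send_rows([
  {"tx":-0.02,"ty":-0.5,"tz":0.06,"turn":0,"grip":0.6},
  {"tx":-0.02,"ty":-0.5,"tz":0.06,"turn":0,"grip":0.6},
  {"tx":-0.01,"ty":-0.49,"tz":0.06,"turn":0,"grip":0.6},
  {"tx":0,"ty":0,"tz":0,"turn":0,"grip":0.6},
])

```text
time: 13.45
position: [0.5029, 0.1848, 0.1009]
tool_rot: [-3.024, -0.849, -0.002]
ft_force: [0.3, 0.4, -0.5]
grip_width: 0.596
grip_force: 0.0
```

```bash
python3 -c "
from h import *
T=img('top');S=img('scene')
for r in caps(T,S): print(r)
print([to_tool((.4995,.1784,.031),31) for i in range(1)])
print('S',[(c,s[4]) for c,s in blobs(S,(0,0,185),(179,70,255),6,250)])
"
```

```text
(array([ 0.5147, -0.0166,  0.0395]), array([257.9, 202. ]), array([249.7, 185.8]), np.int32(72), np.int32(56))
(array([0.4964, 0.0766, 0.0404]), array([224.3, 208.9]), array([284.4, 183.3]), np.int32(74), np.int32(53))
(array([ 0.4887, -0.1051,  0.0407]), array([290.2, 210.8]), array([219.6, 174.6]), np.int32(72), np.int32(54))
t 13.55 pos [0.5046 0.1817 0.1007] yaw 31.1 need tx,ty,tz [-1.030e-01  1.000e-03  1.162e+00]
turn units 0.01
[None]
S [(array([374.4,  53.1]), np.int32(18)), (array([296.3,  56.1]), np.int32(13)), (array([363.6,  57. ]), np.int32(7)), (array([251.5,  79.5]), np.int32(22)), (array([292.3,  81.6]), np.int32(38)), (array([508.8, 105. ]), np.int32(136)), (array([  5.2, 160.4]), np.int32(152)), (array([219.6, 174.6]), np.int32(54)), (array([284.4, 183.3]), np.int32(53)), (array([249.7, 185.8]), np.int32(56)), (array([321.7, 190.7]), np.int32(111)), (array([343., 247.]), np.int32(10))]
```

Call:
send_rows([
  {"tx":-0.06,"ty":0,"tz":0.5,"turn":0,"grip":0.6},
  {"tx":0,"ty":0,"tz":0.4,"turn":0,"grip":0.6},
  {"tx":0,"ty":0,"tz":0.26,"turn":0,"grip":0.6},
  {"tx":0,"ty":0,"tz":0,"turn":0,"grip":0.25},
  {"tx":0,"ty":0,"tz":0,"turn":0,"grip":0.2},
  {"tx":0,"ty":0,"tz":0,"turn":0,"grip":0.2},
  {"tx":0,"ty":0,"tz":0,"turn":0,"grip":0.2},
  {"tx":0,"ty":0,"tz":0,"turn":0,"grip":0.2},
  {"tx":0,"ty":0,"tz":0,"turn":0,"grip":0.2},
])

```text
time: 14.68
position: [0.5014, 0.1799, 0.031]
tool_rot: [3.026, 0.841, 0.003]
ft_force: [-0.1, -1.6, 4.9]
grip_width: 0.291
grip_force: 20.0
```

Call:
send_rows([
  {"tx":0,"ty":0,"tz":-0.3,"turn":0,"grip":0.2},
  {"tx":0,"ty":0,"tz":-0.5,"turn":0,"grip":0.2},
  {"tx":0,"ty":0,"tz":-0.4,"turn":0,"grip":0.2},
  {"tx":0.31,"ty":0.545,"tz":0,"turn":0,"grip":0.2},
  {"tx":0.31,"ty":0.545,"tz":0,"turn":0,"grip":0.2},
  {"tx":0.31,"ty":0.545,"tz":0,"turn":0,"grip":0.2},
  {"tx":0.31,"ty":0.545,"tz":0,"turn":0,"grip":0.2},
  {"tx":0,"ty":0,"tz":0,"turn":0,"grip":0.2},
])

```text
time: 15.68
position: [0.6339, 0.1031, 0.1023]
tool_rot: [3.028, 0.834, 0.001]
ft_force: [-0.8, 0.8, -1.4]
grip_width: 0.295
grip_force: 20.0
```

```bash
python3 -c "
from h import *
to_tool((.6316,.1051,.038),31);img('top')
to_tool((.6316,.1051,.038),31);img('top')
to_tool((.6316,.1051,.038),31)
"
```

```text
t 15.68 pos [0.6339 0.1031 0.1023] yaw 30.8 need tx,ty,tz [-0.016 -0.048  1.071]
turn units -0.03
t 15.72 pos [0.6322 0.1051 0.1022] yaw 30.9 need tx,ty,tz [-0.008 -0.003  1.07 ]
turn units -0.01
t 15.78 pos [0.6312 0.1065 0.1022] yaw 31.1 need tx,ty,tz [-0.006  0.025  1.07 ]
turn units 0.01
```

Call:
send_rows([
  {"tx":0,"ty":0,"tz":0.4,"turn":0,"grip":0.2},
  {"tx":0,"ty":0,"tz":0.3,"turn":0,"grip":0.2},
  {"tx":0,"ty":0,"tz":0.2,"turn":0,"grip":0.2},
  {"tx":0,"ty":0,"tz":0.12,"turn":0,"grip":0.2},
  {"tx":0,"ty":0,"tz":0.05,"turn":0,"grip":0.2},
  {"tx":0,"ty":0,"tz":0,"turn":0,"grip":0.2},
])

```text
time: 16.52
position: [0.6333, 0.1068, 0.0387]
tool_rot: [-3.027, -0.841, -0.005]
ft_force: [3.6, 2.3, -0.8]
grip_width: 0.292
grip_force: 20.0
```

Call:
send_rows([
  {"tx":0,"ty":0,"tz":0,"turn":0,"grip":0.38},
  {"tx":0,"ty":0,"tz":0,"turn":0,"grip":0.38},
  {"tx":0,"ty":0,"tz":-0.3,"turn":0,"grip":0.38},
  {"tx":0,"ty":0,"tz":-0.4,"turn":0,"grip":0.38},
  {"tx":0,"ty":0,"tz":-0.37,"turn":0,"grip":0.6},
  {"tx":-0.545,"ty":-0.19,"tz":0,"turn":0,"grip":0.6},
  {"tx":-0.545,"ty":-0.19,"tz":0,"turn":0,"grip":0.6},
  {"tx":-0.545,"ty":-0.19,"tz":0,"turn":0,"grip":0.6},
  {"tx":-0.545,"ty":-0.19,"tz":0,"turn":0,"grip":0.6},
  {"tx":0,"ty":0,"tz":0,"turn":0,"grip":0.6},
])

```text
time: 17.77
position: [0.4944, 0.077, 0.103]
tool_rot: [3.025, 0.84, -0.001]
ft_force: [1.7, -0.6, 0.7]
grip_width: 0.602
grip_force: 0.0
```

```bash
python3 -c "
from h import *
T=img('top');S=img('scene')
for r in caps(T,S): print(r)
to_tool((.496,.0774,.031),31)
print('S',[(c,s[4]) for c,s in blobs(S,(0,0,185),(179,70,255),6,250)])
"
```

```text
(array([ 0.5167, -0.0144,  0.0264]), array([257.2, 202.1]), array([250.7, 189. ]), np.int32(91), np.int32(104))
(array([ 0.4986, -0.3195,  0.0397]), array([367. , 206.2]), array([144.1, 170.5]), np.int32(138), np.int32(113))
(array([ 0.4887, -0.1051,  0.0407]), array([290.2, 210.8]), array([219.6, 174.6]), np.int32(72), np.int32(54))
t 17.88 pos [0.4972 0.0777 0.1034] yaw 31.1 need tx,ty,tz [-0.022 -0.008  1.207]
turn units 0.01
S [(array([251.5,  79.5]), np.int32(22)), (array([508.8, 105. ]), np.int32(136)), (array([  5.2, 160.4]), np.int32(153)), (array([144.1, 170.5]), np.int32(113)), (array([219.6, 174.6]), np.int32(54)), (array([285. , 185.4]), np.int32(130)), (array([250.7, 189. ]), np.int32(104)), (array([290.2, 236.8]), np.int32(40)), (array([343., 247.]), np.int32(10))]
```

Call:
send_rows([
  {"tx":-0.02,"ty":0,"tz":0.5,"turn":0,"grip":0.6},
  {"tx":0,"ty":0,"tz":0.4,"turn":0,"grip":0.6},
  {"tx":0,"ty":0,"tz":0.3,"turn":0,"grip":0.6},
  {"tx":0,"ty":0,"tz":0,"turn":0,"grip":0.25},
  {"tx":0,"ty":0,"tz":0,"turn":0,"grip":0.2},
  {"tx":0,"ty":0,"tz":0,"turn":0,"grip":0.2},
  {"tx":0,"ty":0,"tz":0,"turn":0,"grip":0.2},
  {"tx":0,"ty":0,"tz":0,"turn":0,"grip":0.2},
  {"tx":0,"ty":0,"tz":0,"turn":0,"grip":0.2},
])

```text
time: 19.0
position: [0.496, 0.0771, 0.031]
tool_rot: [3.026, 0.841, 0.002]
ft_force: [0.4, -0.8, 6.4]
grip_width: 0.293
grip_force: 20.0
```

Call:
send_rows([
  {"tx":0,"ty":0,"tz":-0.3,"turn":0,"grip":0.2},
  {"tx":0,"ty":0,"tz":-0.5,"turn":0,"grip":0.2},
  {"tx":0,"ty":0,"tz":-0.4,"turn":0,"grip":0.2},
  {"tx":0.43,"ty":0.358,"tz":0,"turn":0,"grip":0.2},
  {"tx":0.43,"ty":0.358,"tz":0,"turn":0,"grip":0.2},
  {"tx":0.43,"ty":0.358,"tz":0,"turn":0,"grip":0.2},
  {"tx":0.43,"ty":0.358,"tz":0,"turn":0,"grip":0.2},
  {"tx":0,"ty":0,"tz":0,"turn":0,"grip":0.2},
  {"tx":0,"ty":0,"tz":0,"turn":0,"grip":0.2},
])

```text
time: 20.12
position: [0.6269, 0.0571, 0.1022]
tool_rot: [-3.026, -0.842, 0.002]
ft_force: [-1.3, 0.0, -1.8]
grip_width: 0.291
grip_force: 20.0
```

```bash
python3 -c "
from h import *
to_tool((.628,.0566,.038),31)
"
```

```text
t 20.12 pos [0.6269 0.0571 0.1022] yaw 31.1 need tx,ty,tz [0.012 0.017 1.069]
turn units 0.01
```

Call:
send_rows([
  {"tx":0,"ty":0.01,"tz":0.4,"turn":0,"grip":0.2},
  {"tx":0,"ty":0,"tz":0.3,"turn":0,"grip":0.2},
  {"tx":0,"ty":0,"tz":0.2,"turn":0,"grip":0.2},
  {"tx":0,"ty":0,"tz":0.12,"turn":0,"grip":0.2},
  {"tx":0,"ty":0,"tz":0.05,"turn":0,"grip":0.2},
  {"tx":0,"ty":0,"tz":0,"turn":0,"grip":0.2},
])

```text
time: 20.88
position: [0.6285, 0.0563, 0.0382]
tool_rot: [3.027, 0.841, 0.001]
ft_force: [0.8, 0.2, -0.8]
grip_width: 0.296
grip_force: 20.0
```

Call:
send_rows([
  {"tx":0,"ty":0,"tz":0,"turn":0,"grip":0.38},
  {"tx":0,"ty":0,"tz":0,"turn":0,"grip":0.38},
  {"tx":0,"ty":0,"tz":-0.3,"turn":0,"grip":0.38},
  {"tx":0,"ty":0,"tz":-0.4,"turn":0,"grip":0.38},
  {"tx":0,"ty":0,"tz":-0.37,"turn":0,"grip":0.6},
  {"tx":-0.56,"ty":0.015,"tz":0,"turn":0,"grip":0.6},
  {"tx":-0.56,"ty":0.015,"tz":0,"turn":0,"grip":0.6},
  {"tx":-0.56,"ty":0.015,"tz":0,"turn":0,"grip":0.6},
  {"tx":-0.56,"ty":0.015,"tz":0,"turn":0,"grip":0.6},
  {"tx":0,"ty":0,"tz":0,"turn":0,"grip":0.6},
  {"tx":0,"ty":0,"tz":0,"turn":0,"grip":0.6},
])

```text
time: 22.25
position: [0.5162, -0.0158, 0.1034]
tool_rot: [3.026, 0.841, 0.004]
ft_force: [0.4, 0.0, 0.0]
grip_width: 0.597
grip_force: 0.0
```

```bash
python3 -c "
from h import *
T=img('top','pics/t6.png');S=img('scene','pics/s6.png')
for r in caps(T,S): print(r)
to_tool((.5142,-.0155,.031),31)
print('S',[(c,s[4],onplane(S,c,.04).round(3)) for c,s in blobs(S,(0,0,185),(179,70,255),6,250)])
a=cv2.imread('pics/t6.png')[110:270,140:420];b=cv2.imread('pics/s6.png')[135:275,110:360]
a=cv2.resize(a,(560,320));b=cv2.resize(b,(500,280))
o=np.zeros((600,560,3),np.uint8);o[:320]=a;o[320:,:500]=b;cv2.imwrite('pics/m6.png',o)
"
```

```text
t 22.35 pos [ 0.5162 -0.0153  0.1029] yaw 31.1 need tx,ty,tz [-0.032 -0.015  1.198]
turn units 0.02
S [(array([296.3,  56.1]), np.int32(13), array([-0.034,  0.075])), (array([292.2,  81.7]), np.int32(39), array([0.096, 0.07 ])), (array([508.8, 105. ]), np.int32(136), array([0.126, 0.753])), (array([  5.2, 160.3]), np.int32(151), array([ 0.51 , -0.728])), (array([250.7, 187.9]), np.int32(131), array([ 0.521, -0.012])), (array([290.2, 236.8]), np.int32(40), array([0.653, 0.105])), (array([343., 247.]), np.int32(10), array([0.665, 0.236]))]
```

View pics/m6.png

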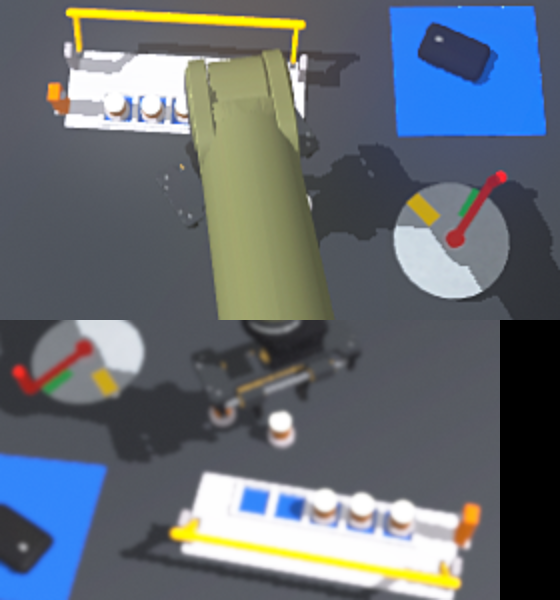

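Call:
send_rows([
  {"tx":-0.03,"ty":-0.01,"tz":0.5,"turn":0,"grip":0.6},
  {"tx":0,"ty":0,"tz":0.4,"turn":0,"grip":0.6},
  {"tx":0,"ty":0,"tz":0.3,"turn":0,"grip":0.6},
  {"tx":0,"ty":0,"tz":0,"turn":0,"grip":0.25},
  {"tx":0,"ty":0,"tz":0,"turn":0,"grip":0.2},
  {"tx":0,"ty":0,"tz":0,"turn":0,"grip":0.2},
  {"tx":0,"ty":0,"tz":0,"turn":0,"grip":0.2},
  {"tx":0,"ty":0,"tz":0,"turn":0,"grip":0.2},
  {"tx":0,"ty":0,"tz":0,"turn":0,"grip":0.2},
])

```text
time: 23.48
position: [0.5139, -0.0167, 0.031]
tool_rot: [3.026, 0.841, 0.002]
ft_force: [-0.5, -0.3, 5.2]
grip_width: 0.292
grip_force: 20.0
```

Call:
send_rows([
  {"tx":0,"ty":0,"tz":-0.3,"turn":0,"grip":0.2},
  {"tx":0,"ty":0,"tz":-0.5,"turn":0,"grip":0.2},
  {"tx":0,"ty":0,"tz":-0.4,"turn":0,"grip":0.2},
  {"tx":0.445,"ty":0.15,"tz":0,"turn":0,"grip":0.2},
  {"tx":0.445,"ty":0.15,"tz":0,"turn":0,"grip":0.2},
  {"tx":0.445,"ty":0.15,"tz":0,"turn":0,"grip":0.2},
  {"tx":0.445,"ty":0.15,"tz":0,"turn":0,"grip":0.2},
  {"tx":0,"ty":0,"tz":0,"turn":0,"grip":0.2},
  {"tx":0,"ty":0,"tz":0,"turn":0,"grip":0.2},
])

```text
time: 24.6
position: [0.6224, 0.0075, 0.1022]
tool_rot: [-3.027, -0.841, 0.002]
ft_force: [-0.2, -0.1, -1.3]
grip_width: 0.292
grip_force: 20.0
```

```bash
python3 -c "
from h import *
to_tool((.6242,.009,.038),31)
"
```

```text
t 24.6 pos [0.6224 0.0075 0.1022] yaw 31.1 need tx,ty,tz [ 0.04  -0.005  1.069]
turn units 0.01
```

Call:
send_rows([
  {"tx":0.04,"ty":0,"tz":0.4,"turn":0,"grip":0.2},
  {"tx":0,"ty":0,"tz":0.3,"turn":0,"grip":0.2},
  {"tx":0,"ty":0,"tz":0.2,"turn":0,"grip":0.2},
  {"tx":0,"ty":0,"tz":0.12,"turn":0,"grip":0.2},
  {"tx":0,"ty":0,"tz":0.05,"turn":0,"grip":0.2},
  {"tx":0,"ty":0,"tz":0,"turn":0,"grip":0.2},
])

```text
time: 25.35
position: [0.6254, 0.0089, 0.0382]
tool_rot: [3.027, 0.841, 0.001]
ft_force: [0.4, 0.8, -0.5]
grip_width: 0.296
grip_force: 20.0
```

Call:
send_rows([
  {"tx":0,"ty":0,"tz":0,"turn":0,"grip":0.38},
  {"tx":0,"ty":0,"tz":0,"turn":0,"grip":0.38},
  {"tx":0,"ty":0,"tz":-0.3,"turn":0,"grip":0.38},
  {"tx":0,"ty":0,"tz":-0.4,"turn":0,"grip":0.38},
  {"tx":0,"ty":0,"tz":-0.37,"turn":0,"grip":0.6},
  {"tx":-0.584,"ty":0.09,"tz":0,"turn":0,"grip":0.6},
  {"tx":-0.584,"ty":0.09,"tz":0,"turn":0,"grip":0.6},
  {"tx":-0.584,"ty":0.09,"tz":0,"turn":0,"grip":0.6},
  {"tx":-0.584,"ty":0.09,"tz":0,"turn":0,"grip":0.6},
  {"tx":-0.584,"ty":0.09,"tz":0,"turn":0,"grip":0.6},
  {"tx":0,"ty":0,"tz":0,"turn":0,"grip":0.6},
  {"tx":0,"ty":0,"tz":0,"turn":0,"grip":0.6},
])

```text
time: 26.85
position: [0.4902, -0.1042, 0.1034]
tool_rot: [3.026, 0.841, 0.003]
ft_force: [-0.1, 0.2, 0.2]
grip_width: 0.598
grip_force: 0.0
```

```bash
python3 -c "
from h import *
T=img('top');S=img('scene')
for r in caps(T,S): print(r)
to_tool((.488,-.1043,.031),31)
print('S',[(c,s[4],onplane(S,c,.04).round(3)) for c,s in blobs(S,(0,0,185),(179,70,255),6,250)])
"
```

```text
(array([ 0.5052, -0.3323,  0.0407]), array([371.6, 203.7]), array([139. , 171.8]), np.int32(23), np.int32(22))
t 26.95 pos [ 0.4903 -0.1036  0.1029] yaw 31.2 need tx,ty,tz [-0.04  -0.011  1.198]
turn units 0.02
S [(array([296.3,  56.1]), np.int32(13), array([-0.034,  0.075])), (array([251.5,  79.5]), np.int32(22), array([ 0.1  , -0.066])), (array([292.2,  81.7]), np.int32(39), array([0.096, 0.07 ])), (array([508.8, 105. ]), np.int32(136), array([0.126, 0.753])), (array([  5.3, 160.3]), np.int32(154), array([ 0.51 , -0.728])), (array([139. , 171.8]), np.int32(22), array([ 0.505, -0.331])), (array([220.9, 177.1]), np.int32(133), array([ 0.496, -0.099])), (array([290.2, 236.8]), np.int32(40), array([0.653, 0.105])), (array([343., 247.]), np.int32(10), array([0.665, 0.236]))]
```

Call:
send_rows([
  {"tx":-0.04,"ty":-0.01,"tz":0.5,"turn":0,"grip":0.6},
  {"tx":0,"ty":0,"tz":0.4,"turn":0,"grip":0.6},
  {"tx":0,"ty":0,"tz":0.3,"turn":0,"grip":0.6},
  {"tx":0,"ty":0,"tz":0,"turn":0,"grip":0.25},
  {"tx":0,"ty":0,"tz":0,"turn":0,"grip":0.2},
  {"tx":0,"ty":0,"tz":0,"turn":0,"grip":0.2},
  {"tx":0,"ty":0,"tz":0,"turn":0,"grip":0.2},
  {"tx":0,"ty":0,"tz":0,"turn":0,"grip":0.2},
  {"tx":0,"ty":0,"tz":0,"turn":0,"grip":0.2},
])

```text
time: 28.08
position: [0.4875, -0.1055, 0.031]
tool_rot: [3.026, 0.841, 0.002]
ft_force: [-1.4, 0.4, 5.6]
grip_width: 0.291
grip_force: 20.0
```

Call:
send_rows([
  {"tx":0,"ty":0,"tz":-0.3,"turn":0,"grip":0.2},
  {"tx":0,"ty":0,"tz":-0.5,"turn":0,"grip":0.2},
  {"tx":0,"ty":0,"tz":-0.4,"turn":0,"grip":0.2},
  {"tx":0.49,"ty":0.042,"tz":0,"turn":0,"grip":0.2},
  {"tx":0.49,"ty":0.042,"tz":0,"turn":0,"grip":0.2},
  {"tx":0.49,"ty":0.042,"tz":0,"turn":0,"grip":0.2},
  {"tx":0.49,"ty":0.042,"tz":0,"turn":0,"grip":0.2},
  {"tx":0.49,"ty":0.042,"tz":0,"turn":0,"grip":0.2},
  {"tx":0,"ty":0,"tz":0,"turn":0,"grip":0.2},
  {"tx":0,"ty":0,"tz":0,"turn":0,"grip":0.2},
])

```text
time: 29.32
position: [0.6184, -0.0408, 0.1022]
tool_rot: [3.027, 0.841, -0.002]
ft_force: [0.7, -0.4, -1.2]
grip_width: 0.294
grip_force: 20.0
```

```bash
python3 -c "
from h import *
to_tool((.621,-.0392,.038),31)
"
```

```text
t 29.32 pos [ 0.6184 -0.0408  0.1022] yaw 31.1 need tx,ty,tz [0.052 0.    1.069]
turn units 0.01
```

Call:
send_rows([
  {"tx":0.05,"ty":0,"tz":0.4,"turn":0,"grip":0.2},
  {"tx":0,"ty":0,"tz":0.3,"turn":0,"grip":0.2},
  {"tx":0,"ty":0,"tz":0.2,"turn":0,"grip":0.2},
  {"tx":0,"ty":0,"tz":0.12,"turn":0,"grip":0.2},
  {"tx":0,"ty":0,"tz":0.05,"turn":0,"grip":0.2},
  {"tx":0,"ty":0,"tz":0,"turn":0,"grip":0.2},
])

```text
time: 30.08
position: [0.6219, -0.0387, 0.0382]
tool_rot: [3.027, 0.841, 0.0]
ft_force: [0.7, 0.1, 0.1]
grip_width: 0.291
grip_force: 20.0
```

Call:
send_rows([
  {"tx":0,"ty":0,"tz":0,"turn":0,"grip":0.38},
  {"tx":0,"ty":0,"tz":0,"turn":0,"grip":0.38},
  {"tx":0,"ty":0,"tz":-0.3,"turn":0,"grip":0.38},
  {"tx":0,"ty":0,"tz":-0.4,"turn":0,"grip":0.38},
  {"tx":0,"ty":0,"tz":-0.6,"turn":0,"grip":0.1},
  {"tx":0,"ty":0,"tz":-0.6,"turn":0,"grip":0},
  {"tx":-0.6,"ty":0.3,"tz":-0.4,"turn":0,"grip":0},
  {"tx":-0.6,"ty":0.3,"tz":-0.4,"turn":0,"grip":0},
  {"tx":0,"ty":0,"tz":0,"turn":0,"grip":0},
])

```text
time: 31.2
position: [0.5789, -0.111, 0.2037]
tool_rot: [3.024, 0.831, 0.006]
ft_force: [0.0, 0.5, 0.7]
grip_width: 0.011
grip_force: 0.0
```

```bash
python3 -c "
from h import *
T=img('top','pics/t7.png');S=img('scene','pics/s7.png')
a=cv2.imread('pics/t7.png')[110:270,140:420];b=cv2.imread('pics/s7.png')[135:275,110:360]
a=cv2.resize(a,(560,320));b=cv2.resize(b,(500,280))
o=np.zeros((600,560,3),np.uint8);o[:320]=a;o[320:,:500]=b;cv2.imwrite('pics/m7.png',o)
s2=np.array([.628,.0566]);ex=np.array([.9975,-.0712]);ey=np.array([.0712,.9975])
for q in (1.9,2,2.1,2.2):
  for y in(-.163,.163):
    X=np.r_[s2+ex*(.065-.065*np.cos(q))+ey*y,.06+.065*np.sin(q)];print(q,y,((proj(T,X)-[140,110])*2).round(),((proj(S,X)-[110,135])*2+[0,320]).round())
to_tool(np.r_[s2+ex*.13,.23],-4.1)
"
```

```text
1.9 -0.163 [[305.  35.]] [[172. 514.]]
1.9 0.163 [[63. 21.]] [[459. 565.]]
2 -0.163 [[305.  31.]] [[171. 520.]]
2 0.163 [[64. 18.]] [[459. 571.]]
2.1 -0.163 [[305.  28.]] [[170. 526.]]
2.1 0.163 [[65. 14.]] [[458. 577.]]
2.2 -0.163 [[305.  25.]] [[169. 531.]]
2.2 0.163 [[66. 12.]] [[457. 583.]]
t 31.3 pos [ 0.579  -0.1066  0.2013] yaw 31.0 need tx,ty,tz [ 3.875 -0.663 -0.473]
turn units 4.39
```

View pics/m7.png

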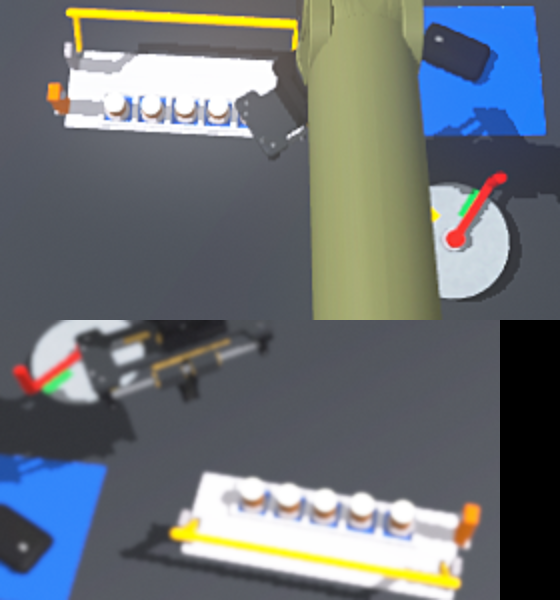

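Call:
send_rows([
  {"tx":0.554,"ty":-0.095,"tz":-0.067,"turn":0,"grip":0},
  {"tx":0.554,"ty":-0.095,"tz":-0.067,"turn":0,"grip":0},
  {"tx":0.554,"ty":-0.095,"tz":-0.067,"turn":0,"grip":0},
  {"tx":0.554,"ty":-0.095,"tz":-0.067,"turn":0,"grip":0},
  {"tx":0.554,"ty":-0.095,"tz":-0.067,"turn":0,"grip":0},
  {"tx":0.554,"ty":-0.095,"tz":-0.067,"turn":0,"grip":0},
  {"tx":0.554,"ty":-0.095,"tz":-0.067,"turn":0,"grip":0},
  {"tx":0,"ty":0,"tz":0,"turn":0.88,"grip":0},
  {"tx":0,"ty":0,"tz":0,"turn":0.88,"grip":0},
  {"tx":0,"ty":0,"tz":0,"turn":0.88,"grip":0},
  {"tx":0,"ty":0,"tz":0,"turn":0.88,"grip":0},
  {"tx":0,"ty":0,"tz":0,"turn":0.88,"grip":0},
])

```text
time: 32.8
position: [0.757, 0.0502, 0.2271]
tool_rot: [-3.138, 0.115, 0.003]
ft_force: [-0.4, -0.5, -0.5]
grip_width: 0.004
grip_force: 0.0
```

```bash
python3 -c "
from h import *
img('top')
s2=np.array([.628,.0566]);ex=np.array([.9975,-.0712])
to_tool(np.r_[s2+ex*.130,.099],-4.1);to_tool(np.r_[s2+ex*.031,.099],-4.1)
"
```

```text
t 32.85 pos [0.757  0.0501 0.2272] yaw -4.4 need tx,ty,tz [0.018 0.047 2.137]
turn units -0.04
t 32.85 pos [0.757  0.0501 0.2272] yaw -4.4 need tx,ty,tz [-1.632  0.057  2.139]
turn units -0.04
```

Call:
send_rows([
  {"tx":0.02,"ty":0.04,"tz":0.55,"turn":0,"grip":0},
  {"tx":0,"ty":0,"tz":0.55,"turn":0,"grip":0},
  {"tx":0,"ty":0,"tz":0.55,"turn":0,"grip":0},
  {"tx":0,"ty":0,"tz":0.49,"turn":0,"grip":0},
  {"tx":0,"ty":0,"tz":0,"turn":0,"grip":0},
])

```text
time: 33.48
position: [0.756, 0.0465, 0.0957]
tool_rot: [-3.139, 0.108, 0.011]
ft_force: [-0.2, -0.1, -0.1]
grip_width: 0.004
grip_force: 0.0
```

Call:
send_rows([
  {"tx":-0.165,"ty":0,"tz":0,"turn":0,"grip":0},
  {"tx":-0.165,"ty":0,"tz":0,"turn":0,"grip":0},
  {"tx":-0.165,"ty":0,"tz":0,"turn":0,"grip":0},
  {"tx":-0.165,"ty":0,"tz":0,"turn":0,"grip":0},
  {"tx":-0.165,"ty":0,"tz":0,"turn":0,"grip":0},
  {"tx":-0.165,"ty":0,"tz":0,"turn":0,"grip":0},
  {"tx":-0.165,"ty":0,"tz":0,"turn":0,"grip":0},
  {"tx":-0.165,"ty":0,"tz":0,"turn":0,"grip":0},
  {"tx":-0.165,"ty":0,"tz":0,"turn":0,"grip":0},
  {"tx":-0.15,"ty":0,"tz":0,"turn":0,"grip":0},
  {"tx":0,"ty":0,"tz":0,"turn":0,"grip":0},
])

```text
time: 34.85
position: [0.6597, 0.052, 0.0997]
tool_rot: [3.139, -0.113, -0.001]
ft_force: [0.7, -1.2, -1.2]
grip_width: 0.008
grip_force: 0.5
```

```bash
python3 -c "
from h import *
S=img('scene','pics/s8.png')
cv2.imwrite('pics/s8c.png',cv2.resize(cv2.imread('pics/s8.png')[150:290,180:380],None,fx=3,fy=3))
s2=np.array([.628,.0566]);ex=np.array([.9975,-.0712]);ey=np.array([.0712,.9975])
for q in (.5,.7,.9,1.1):
  for y in(-.163,.163):
    X=np.r_[s2+ex*(.065-.065*np.cos(q))+ey*y,.06+.065*np.sin(q)];print(q,y,((proj(S,X)-[180,150])*3).round())
to_tool(np.r_[s2+ex*.031,.13],-4.1);to_tool(np.r_[s2+ex*.008,.13],-4.1)
"
```

```text
0.5 -0.163 [[ 81. 176.]]
0.5 0.163 [[479. 244.]]
0.7 -0.163 [[ 76. 178.]]
0.7 0.163 [[481. 247.]]
0.9 -0.163 [[ 72. 183.]]
0.9 0.163 [[483. 253.]]
1.1 -0.163 [[ 67. 191.]]
1.1 0.163 [[483. 262.]]
t 34.9 pos [0.6598 0.0521 0.0998] yaw -4.1 need tx,ty,tz [-0.017 -0.038 -0.504]
turn units -0.0
t 34.9 pos [0.6598 0.0521 0.0998] yaw -4.1 need tx,ty,tz [-0.401 -0.037 -0.503]
turn units -0.0
```

View pics/s8c.png

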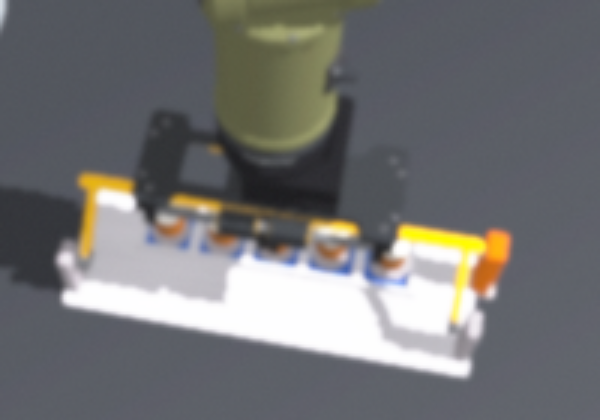

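Call:
send_rows([
  {"tx":0.1,"ty":0,"tz":0,"turn":0,"grip":0},
  {"tx":0,"ty":0,"tz":-0.35,"turn":0,"grip":0},
  {"tx":0,"ty":0,"tz":-0.35,"turn":0,"grip":0},
  {"tx":-0.27,"ty":0,"tz":0,"turn":0,"grip":0},
  {"tx":-0.26,"ty":0,"tz":0,"turn":0,"grip":0},
  {"tx":0,"ty":0,"tz":0,"turn":0,"grip":0},
])

```text
time: 35.65
position: [0.6349, 0.0544, 0.1437]
tool_rot: [3.139, -0.112, 0.003]
ft_force: [0.2, -0.2, 0.0]
grip_width: 0.004
grip_force: 0.0
```

```bash
python3 -c "
from h import *
s2=np.array([.628,.0566]);ex=np.array([.9975,-.0712])
to_tool(np.r_[s2+ex*.005,.082],-4.1)
"
```

```text
t 35.65 pos [0.6349 0.0544 0.1437] yaw -4.1 need tx,ty,tz [-0.036 -0.028  1.028]
turn units 0.0
```

Call:
send_rows([
  {"tx":0,"ty":0,"tz":0.2,"turn":0,"grip":0},
  {"tx":0,"ty":0,"tz":0.15,"turn":0,"grip":0},
  {"tx":0,"ty":0,"tz":0.15,"turn":0,"grip":0},
  {"tx":-0.03,"ty":0,"tz":0.15,"turn":0,"grip":0},
  {"tx":0,"ty":0,"tz":0.15,"turn":0,"grip":0},
  {"tx":0,"ty":0,"tz":0.1,"turn":0,"grip":0},
  {"tx":0,"ty":0,"tz":0.08,"turn":0,"grip":0},
  {"tx":0,"ty":0,"tz":0.05,"turn":0,"grip":0},
  {"tx":0,"ty":0,"tz":0,"turn":0,"grip":0},
  {"tx":0,"ty":0,"tz":0,"turn":0,"grip":0},
])

```text
time: 36.9
position: [0.633, 0.0541, 0.0802]
tool_rot: [3.139, -0.113, -0.0]
ft_force: [-2.8, -0.7, 5.1]
grip_width: 0.005
grip_force: 2.6
```

Call:
send_rows([
  {"tx":0,"ty":0,"tz":-0.6,"turn":0,"grip":0},
  {"tx":0,"ty":0,"tz":-0.7,"turn":0,"grip":0.2},
  {"tx":-0.3,"ty":0.9,"tz":-0.2,"turn":0,"grip":0.6},
  {"tx":-0.3,"ty":0.95,"tz":0,"turn":0,"grip":0.6},
  {"tx":-0.2,"ty":0.95,"tz":0,"turn":0,"grip":0.6},
  {"tx":-0.2,"ty":0.95,"tz":0,"turn":0,"grip":0.6},
  {"tx":-0.2,"ty":0.95,"tz":0,"turn":0,"grip":0.6},
  {"tx":0,"ty":0,"tz":0,"turn":0,"grip":0.6},
])

```text
time: 37.9
position: [0.5385, -0.2295, 0.1693]
tool_rot: [3.135, -0.13, -0.001]
ft_force: [-0.8, 0.9, -0.6]
grip_width: 0.59
grip_force: 0.0
```

```bash
python3 -c "
from h import *
T=img('top','pics/t9.png');S=img('scene','pics/s9.png')
a=cv2.imread('pics/t9.png')[110:270,140:420];b=cv2.imread('pics/s9.png')[135:275,110:360]
a=cv2.resize(a,(560,320));b=cv2.resize(b,(500,280))
o=np.zeros((600,560,3),np.uint8);o[:320]=a;o[320:,:500]=b;cv2.imwrite('pics/m9.png',o)
s2=np.array([.628,.0566]);ex=np.array([.9975,-.0712]);ey=np.array([.0712,.9975])
for q in (0,.1,.2,.3):
  for y in(-.163,.163):
    X=np.r_[s2+ex*(.065-.065*np.cos(q))+ey*y,.06+.065*np.sin(q)];print(q,y,((proj(T,X)-[140,110])*2).round(1),((proj(S,X)-[110,135])*2+[0,320]).round(1))
for n,d in(('T',T),('S',S)):
  m=cv2.inRange(d['hsv'],(22,150,120),(32,255,255));print(n,[(c,s) for c,s in blobs(d,(22,150,120),(32,255,255),10)])
to_tool((.5113,-.3647,.083),-4)
"
```

```text
0 -0.163 [[298.9 108.5]] [[198.6 473.6]]
0 0.163 [[65.1 95.3]] [[455.3 517.4]]
0.1 -0.163 [[299.2 107. ]] [[197.9 471.4]]
0.1 0.163 [[64.3 93.7]] [[456.2 515.4]]
0.2 -0.163 [[299.7 105.1]] [[197.  469.7]]
0.2 0.163 [[63.4 91.8]] [[457.1 514. ]]
0.3 -0.163 [[300.1 102.8]] [[196.  468.5]]
0.3 0.163 [[62.7 89.4]] [[458. 513.]]
T [(array([230.2, 158.6]), array([174, 137, 115,  29, 465], dtype=int32)), (array([347.3, 211.1]), array([343, 207,   8,  10,  50], dtype=int32))]
S [(array([162.2, 165.8]), array([157, 161,  11,  11,  66], dtype=int32)), (array([272.6, 222.2]), array([210, 210, 128,  26, 510], dtype=int32)), (array([212.1, 221.7]), array([211, 218,   3,   9,  11], dtype=int32)), (array([332. , 241.5]), array([331, 238,   3,   8,  16], dtype=int32))]
t 38.0 pos [ 0.5408 -0.2227  0.1695] yaw -4.3 need tx,ty,tz [-0.316  2.397  1.442]
turn units -0.03
```

View pics/m9.png

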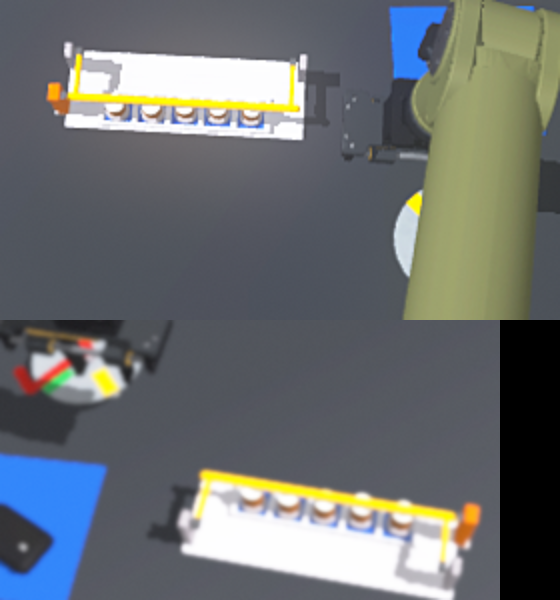

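```bash
python3 -c "
from h import *
s2=np.array([.628,.0566]);ex=np.array([.9975,-.0712]);ey=np.array([.0712,.9975])
for n in('top','scene'):
  d=img(n);h=d['hsv'];m=cv2.inRange(h,(20,110,90),(34,255,255))
  r=[]
  for q in (0,.06,.12,.2):
    e=[]
    for y in np.linspace(-.135,.135,28):
      u,v=proj(d,np.r_[s2+ex*(.065-.065*np.cos(q))+ey*y,.06+.065*np.sin(q)])[0]
      k=int(round(u));rows=np.nonzero(m[int(v)-6:int(v)+7,k])[0]
      if len(rows): e.append(rows.mean()+int(v)-6-v)
    r.append((q,round(np.mean(e),2)))
  print(n,r)
"
```

```text
top [(0, np.float64(-0.11)), (0.06, np.float64(0.31)), (0.12, np.float64(0.82)), (0.2, np.float64(1.61))]
scene [(0, np.float64(-0.35)), (0.06, np.float64(0.26)), (0.12, np.float64(0.84)), (0.2, np.float64(1.42))]
```

Call:
send_rows([
  {"tx":-0.1,"ty":0.8,"tz":0,"turn":0,"grip":0.6},
  {"tx":-0.11,"ty":0.8,"tz":0,"turn":0,"grip":0.6},
  {"tx":-0.11,"ty":0.8,"tz":0,"turn":0,"grip":0.6},
  {"tx":0,"ty":0,"tz":0,"turn":0,"grip":0.6},
  {"tx":0,"ty":0,"tz":0,"turn":0,"grip":0.6},
], newtons=15)

```text
time: 38.72
position: [0.5125, -0.3622, 0.1697]
tool_rot: [-3.138, 0.109, -0.001]
ft_force: [-0.3, 1.4, 0.6]
grip_width: 0.599
grip_force: 0.0
```

```bash
python3 -c "
from h import *
to_tool((.5113,-.3647,.083),-4)
a=np.array([.4325,-.3115])
g=np.radians(np.array([-34,-24.6,-15.3,-5.9,3.4,12.8,22.2,31.5,40.8]))
P=a+.095*np.c_[np.cos(g),np.sin(g)];y=np.radians(-4.1)
d=np.diff(P,axis=0)/.06;print(np.c_[d@[np.cos(y),np.sin(y)],d@[np.sin(y),-np.cos(y)]].round(3),P[-1])
"
```

```text
t 38.73 pos [ 0.5125 -0.3622  0.1697] yaw -4.0 need tx,ty,tz [-0.018  0.045  1.445]
turn units 0.0
[[ 0.11  -0.235]
 [ 0.07  -0.247]
 [ 0.029 -0.258]
 [-0.013 -0.256]
 [-0.055 -0.254]
 [-0.096 -0.241]
 [-0.132 -0.22 ]
 [-0.166 -0.196]] [ 0.50441453 -0.24942504]
```

Call:
send_rows([
  {"tx":-0.02,"ty":0.04,"tz":0.5,"turn":0,"grip":0.6},
  {"tx":0,"ty":0,"tz":0.5,"turn":0,"grip":0.6},
  {"tx":0,"ty":0,"tz":0.44,"turn":0,"grip":0.6},
  {"tx":0,"ty":0,"tz":0,"turn":0,"grip":0.1},
  {"tx":0,"ty":0,"tz":0,"turn":0,"grip":0},
  {"tx":0,"ty":0,"tz":0,"turn":0,"grip":0},
  {"tx":0,"ty":0,"tz":0,"turn":0,"grip":0},
  {"tx":0,"ty":0,"tz":0,"turn":0,"grip":0},
  {"tx":0,"ty":0,"tz":0,"turn":0,"grip":0},
  {"tx":0,"ty":0,"tz":0,"turn":0,"grip":0},
], newtons=12)

```text
time: 39.98
position: [0.5103, -0.3667, 0.0843]
tool_rot: [3.139, -0.113, 0.001]
ft_force: [-1.1, 1.2, 5.5]
grip_width: 0.18
grip_force: 12.0
```

Call:
send_rows([
  {"tx":0.11,"ty":-0.235,"tz":0,"turn":0,"grip":0},
  {"tx":0.07,"ty":-0.247,"tz":0,"turn":0,"grip":0},
  {"tx":0.029,"ty":-0.258,"tz":0,"turn":0,"grip":0},
  {"tx":-0.013,"ty":-0.256,"tz":0,"turn":0,"grip":0},
  {"tx":-0.055,"ty":-0.254,"tz":0,"turn":0,"grip":0},
  {"tx":-0.096,"ty":-0.241,"tz":0,"turn":0,"grip":0},
  {"tx":-0.132,"ty":-0.22,"tz":0,"turn":0,"grip":0},
  {"tx":-0.166,"ty":-0.196,"tz":0,"turn":0,"grip":0},
  {"tx":0,"ty":0,"tz":0,"turn":0,"grip":0},
  {"tx":0,"ty":0,"tz":0,"turn":0,"grip":0},
])

```text
time: 41.22
position: [0.5021, -0.2493, 0.084]
tool_rot: [-3.138, 0.113, 0.003]
ft_force: [-0.6, 0.2, 8.1]
grip_width: 0.176
grip_force: 12.0
```

```bash
python3 -c "
from h import *
to_tool((.5044,-.2494,.083),-4)
p=ctrl.get_state()['position'][:2]-[.4325,-.3115];print(np.degrees(np.arctan2(p[1],p[0])),np.hypot(*p))
"
```

```text
t 41.23 pos [ 0.5021 -0.2493  0.084 ] yaw -4.1 need tx,ty,tz [ 0.038 -0.001  0.016]
turn units -0.01
41.7803780409905 0.09333525931528276
```

Within 1° of target. Release, rise, back off and look.

Call:
send_rows([
  {"tx":0,"ty":0,"tz":0,"turn":0,"grip":0.6},
  {"tx":0,"ty":0,"tz":0,"turn":0,"grip":0.6},
  {"tx":0,"ty":0,"tz":-0.5,"turn":0,"grip":0.6},
  {"tx":0,"ty":0,"tz":-0.8,"turn":0,"grip":0.6},
  {"tx":0,"ty":0,"tz":-0.8,"turn":0,"grip":0.6},
  {"tx":0,"ty":0.9,"tz":0,"turn":0,"grip":0.6},
  {"tx":0,"ty":0.9,"tz":0,"turn":0,"grip":0.6},
  {"tx":0,"ty":0.9,"tz":0,"turn":0,"grip":0.6},
  {"tx":0,"ty":0.9,"tz":0,"turn":0,"grip":0.6},
  {"tx":0,"ty":0.9,"tz":0,"turn":0,"grip":0.6},
  {"tx":0,"ty":0,"tz":0,"turn":0,"grip":0.6},
  {"tx":0,"ty":0,"tz":0,"turn":0,"grip":0.6},
])

```text
time: 42.72
position: [0.4834, -0.5193, 0.208]
tool_rot: [-3.137, 0.113, 0.002]
ft_force: [-0.1, 1.1, -0.1]
grip_width: 0.598
grip_force: 0.0
```

```bash
python3 -c "
from h import *
T=img('top','pics/t10.png');S=img('scene','pics/s10.png')
a=cv2.imread('pics/t10.png')[110:270,140:420];b=cv2.imread('pics/s10.png')[125:275,110:360]
a=cv2.resize(a,(560,320));b=cv2.resize(b,(467,280))
o=np.zeros((600,560,3),np.uint8);o[:320]=a;o[320:,:467]=b;cv2.imwrite('pics/m10.png',o)
ax=np.array([.4325,-.3115]);g=np.radians(40.8)
X=np.r_[ax+.095*np.array([np.cos(g),np.sin(g)]),.099]
print((proj(T,X)-[140,110])*2,(proj(S,X)-[110,125])*1.867+[0,320])
"
```

```text
[[412.19302405 181.61493358]] [[ 97.66289238 389.39132329]]
```

View pics/m10.png

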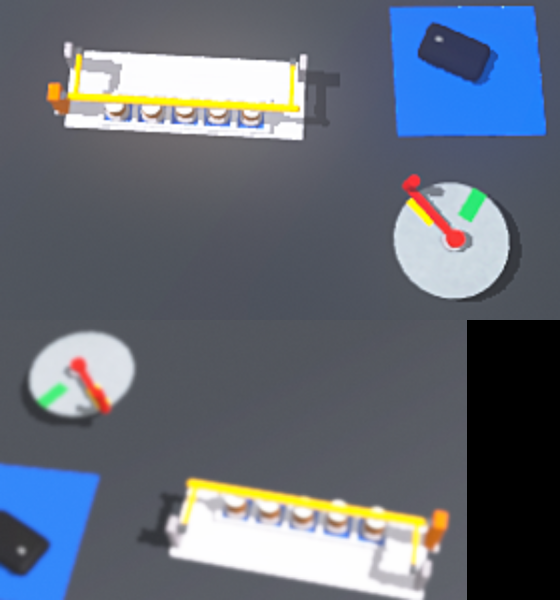

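```bash
python3 -c "
from bench import ctrl
print(ctrl.close_job())"
```

```text
the job is handed in; nothing more can be done
None
```

The job is handed in, though the judge's verdict was not returned: the valve was set to vent first, all five cells stand upright in the tray, the keeper bar is snapped shut over them, the valve is now at the pump mark, and the jar, mouse and wrench were left alone.

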